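Load and hang a wash basket and shut the keeper

TASK

Get this batch ready for washing: swing the stand's keeper blade, now ajar, well open, to at least 60 degrees, and set every flanged hub standing on the bench flat on the floor of the steel basket, side by side, leaving the basket's bail folded down and the basket standing on the bench. Only then lift the bail upright (a fingertip under its bar will do) while the basket still stands on the bench, carry the basket roughly level by its bail and hang the bail's bar in the seats of the stand's two prongs, let go, and swing the keeper blade fully shut so that it snaps into its detent over the bar. Leave everything else on the bench where it is.

Things in the scene. Friction and masses are not known exactly. Their poses are not given: they have to be found in the camera images.
- hub0: a turned aluminium hub: round flange, 64 mm diameter, 14 mm thick, with a plain round boss of 32 mm diameter rising from its middle to 54 mm above the underside; 0.13 kg; stands flange down on the bench. Origin: centre of the underside, z up the boss. Two to four of hub0..hub3 are there, the rest absent.
- hub1: a turned aluminium hub: round flange, 64 mm diameter, 14 mm thick, with a plain round boss of 32 mm diameter rising from its middle to 54 mm above the underside; 0.13 kg; stands flange down on the bench. Origin: centre of the underside, z up the boss. Two to four of hub0..hub3 are there, the rest absent.
- hub2: a turned aluminium hub: round flange, 64 mm diameter, 14 mm thick, with a plain round boss of 32 mm diameter rising from its middle to 54 mm above the underside; 0.13 kg; stands flange down on the bench. Origin: centre of the underside, z up the boss. Two to four of hub0..hub3 are there, the rest absent.
- hub3: a turned aluminium hub: round flange, 64 mm diameter, 14 mm thick, with a plain round boss of 32 mm diameter rising from its middle to 54 mm above the underside; 0.13 kg; stands flange down on the bench. Origin: centre of the underside, z up the boss. Two to four of hub0..hub3 are there, the rest absent.
- basket: open sheet-steel basket, 180 mm long (x), 160 wide (y), 45 high outside, walls and floor 4 mm, 0.30 kg, loose on the bench. Four hubs fit side by side, e.g. at x = +-40, y = +-37 mm. Origin: centre of its underside, z up; at the start its -x end looks roughly towards the robot, the bail folded over that end.
- bail_pivot (a point): midpoint between the two pivots of the bail on the basket's long sides: 40 mm above the basket's underside, over its centre. The bail turns about the basket's y axis through this point. The axes are the basket's.
- bail (a joint): bail angle, rad. 0 = folded on its lower stop: sticking out over the basket's -x end, rising 0.35 rad above level, its bar 117 mm from the basket's centre, 83 mm above its underside, 28 mm clear of the end wall. 1.22 = upright: bar 165 mm above the underside; upper stop at 1.27. Stiff pivots (0.16 N m, about 2 N at the bar): it stays where it is left.
- bail_bar (a point): middle of the bail's cross bar: round steel, 10 mm thick, 174 mm long, along the basket's y, joined to the pivots by two straight round arms, 8 mm thick and 125 mm long, at y = +-87 mm outside the basket's long sides. Axes: the basket's when folded; they turn with the bail.
- seat (a point): where the middle of the bail's bar lies once hung: 225 mm above the bench, midway between two round steel prongs (10 mm thick, at y = +-40 mm, running along x) of a fixed hanger stand. z up, x from the prongs' tips back to the post. The seats are flat for 24 mm in x, their top 5 mm below this point; behind x = 30 mm the prongs are 13 mm higher. The basket then hangs 60 mm above the bench.
- prong_tips (a point): midway between the prongs' upturned tips, 34 mm before the seat and 15 mm above it (the tips end 20 mm above the seat, 39 mm before it). Axes as the seat's. The bail's arms must pass outside the prongs, so bring the bar from before the tips, over them, then down into the seats. Nothing of the stand but the keeper is above the prongs.
- keeper_hinge (a point): point on the keeper's vertical hinge axis, on the head of the stand's post (30 mm square, foot 12 mm high), 130 mm behind the seat (its +x) and 28 mm above it, at mid height of the keeper blade. Axes as the seat's.
- keeper (a joint): keeper angle, rad. 0 = shut: the blade points from the hinge to the prong tips (the seat's -x), midway between the prongs, over the bar. Grows as it swings out level towards the seat's +y; starts ajar at 0.38 to 0.75, free to 1.9. It stays where left (light friction), but within 0.35 rad a sprung ball resists both ways (1 to 2 N at 110 mm from the hinge); below 0.15 the ball pushes it to its stop at 0 and holds it.
- keeper_tip (a point): free end of the keeper blade, at mid height: a flat steel bar 155 mm long from the hinge, 8 mm thick, 30 mm tall on edge (from 13 to 43 mm above the seat's height). It can be pushed with a fingertip on its side.
- disc: a plain steel disc, 66 mm in diameter, 20 mm thick, without a boss, lying among the hubs; it is not a hub. A bystander: leave it where it is. Origin: centre of its underside.
- driver: a screwdriver with a black handle lying beyond the basket. A bystander: leave it where it is. Origin: underside near its middle, x along it.
- jar: a closed jar, 60 mm in diameter and 90 mm high, beyond the basket. A bystander: leave it where it is. Origin: centre of its underside.
- mug: a white mug, 80 mm in diameter, 90 mm high, at the left. A bystander: leave it where it is. Origin: centre of its underside.
- tape: a roll of brown tape, 100 mm in diameter and 45 mm high, at the right beyond the hubs. A bystander: leave it where it is. Origin: centre of its underside.
- wrench: a flat steel wrench lying near the robot, before the stand and the basket. A bystander: leave it where it is. Origin: underside near its middle, x along it.
Things that resemble listed ones, but are neither listed nor needed, are in the scene too. Leave any red look-alike of the hub0 alone.

How it is judged (in metres and radians):
On the way, in this order (a step that is already met when the one before it is completed fails the run):
1. every hub that is there sits flat on the floor of the basket, which stands on the bench with its bail still down (x of hub0 in the frame of basket between -0.062 and 0.062 m and y of hub0 in the frame of basket between -0.054 and 0.054 m and z of hub0 in the frame of basket between -0.005 and 0.03 m and x of hub1 in the frame of basket between -0.062 and 0.062 m and y of hub1 in the frame of basket between -0.054 and 0.054 m and z of hub1 in the frame of basket between -0.005 and 0.03 m and x of hub2 in the frame of basket between -0.062 and 0.062 m and y of hub2 in the frame of basket between -0.054 and 0.054 m and z of hub2 in the frame of basket between -0.005 and 0.03 m and x of hub3 in the frame of basket between -0.062 and 0.062 m and y of hub3 in the frame of basket between -0.054 and 0.054 m and z of hub3 in the frame of basket between -0.005 and 0.03 m and height (world z) of basket below 0.01 m and value of joint bail below 0.5 rad), for 0.3 s.
2. the bail stands upright (within about 0.1 rad) while the loaded basket stands on the bench (x of hub0 in the frame of basket between -0.062 and 0.062 m and y of hub0 in the frame of basket between -0.054 and 0.054 m and z of hub0 in the frame of basket between -0.005 and 0.03 m and x of hub1 in the frame of basket between -0.062 and 0.062 m and y of hub1 in the frame of basket between -0.054 and 0.054 m and z of hub1 in the frame of basket between -0.005 and 0.03 m and x of hub2 in the frame of basket between -0.062 and 0.062 m and y of hub2 in the frame of basket between -0.054 and 0.054 m and z of hub2 in the frame of basket between -0.005 and 0.03 m and x of hub3 in the frame of basket between -0.062 and 0.062 m and y of hub3 in the frame of basket between -0.054 and 0.054 m and z of hub3 in the frame of basket between -0.005 and 0.03 m and value of joint bail above 1.12 rad and height (world z) of basket below 0.01 m), for 0.2 s.
3. the basket hangs by its bail from both prongs, let go, the keeper well open (over 0.9 rad) (x of bail_bar in the frame of seat between -0.02 and 0.02 m and y of bail_bar in the frame of seat between -0.03 and 0.03 m and z of bail_bar in the frame of seat between -0.008 and 0.012 m and height (world z) of basket above 0.03 m and angle between basket's own z axis and vertical below 0.3 rad and contact force between the fingers and basket below 0.2 N and value of joint keeper above 0.9 rad), for 0.3 s.
At the end, for the whole second after the job is handed in: Every hub there is on the basket's floor (within 62 mm along, 54 mm across of its centre); the bail's bar lies in the seats (20 mm along, 30 across, 12 in height); the basket hangs clear, tilted under 0.3 rad, let go; the keeper is shut (below 0.06 rad) (x of hub0 in the frame of basket between -0.062 and 0.062 m and y of hub0 in the frame of basket between -0.054 and 0.054 m and z of hub0 in the frame of basket between -0.005 and 0.03 m and x of hub1 in the frame of basket between -0.062 and 0.062 m and y of hub1 in the frame of basket between -0.054 and 0.054 m and z of hub1 in the frame of basket between -0.005 and 0.03 m and x of hub2 in the frame of basket between -0.062 and 0.062 m and y of hub2 in the frame of basket between -0.054 and 0.054 m and z of hub2 in the frame of basket between -0.005 and 0.03 m and x of hub3 in the frame of basket between -0.062 and 0.062 m and y of hub3 in the frame of basket between -0.054 and 0.054 m and z of hub3 in the frame of basket between -0.005 and 0.03 m and x of bail_bar in the frame of seat between -0.02 and 0.02 m and y of bail_bar in the frame of seat between -0.03 and 0.03 m and z of bail_bar in the frame of seat between -0.008 and 0.012 m and height (world z) of basket above 0.03 m and angle between basket's own z axis and vertical below 0.3 rad and contact force between the fingers and basket below 0.2 N and value of joint keeper below 0.06 rad); the robot touches nothing.
It fails at once if one of the bystanders (disc, screwdriver, jar, mug, tape, wrench) is moved by more than 5 cm (distance of any of disc, driver, jar, mug, tape, wrench from where it was at the start of the episode above 0.05 m).
It fails at once if the basket is tipped by more than 0.6 rad (angle between basket's own z axis and vertical above 0.6 rad).
Of hub0, hub1, hub2, hub3 only 2 to 4 are there at a start; the rules pass over those that are not, and their reading is None.
At some moment in a run one of hub0, hub1, hub2, hub3 may be knocked a few centimetres aside while the robot is not near it.
It also fails if it takes over 210 s, if anything falls off the work surface, if the arm or the gripper's body presses on something with over 40 N, if the wrist force passes 120 N, or if a joint passes its speed limit or range.

ROBOT

A 7-joint arm with a two-finger parallel gripper is mounted at the origin on the work surface. World frame = base frame: x ahead of the robot, y to its left, z up, the work surface at z = 0. Lengths are in mm, angles in rad, forces in N, time in s.
With the tool pointing down it reaches from about 400 to 875 mm from the base axis. Payload 4.4 kg.
Tool frame: the origin (TCP) lies at the very end of the fingers, on their centre line; the grasp point (between the pads) lies 19 mm behind it; z points along the fingers, y is the line along which they close (so a half turn about z gives the same grasp; the last joint's range is limited). The gripper opens to 85 mm and grips with 20 to 120 N. Pads are 22 mm wide; open, the fingers measure 114 mm over their backs; the gripper's body (76 mm by 85 mm) begins 54 mm behind the grasp point. The pads swing forward as they close: fully open they stand 13 mm farther back than shut.
Start: joints at [-1.206, 0.628, 0.038, 1.517, -0.027, 0.996, -0.02], TCP at [271.417, 590.636, 209.913] pointing down, gripper open.
Joint ranges: [-3.06, 3.06], [-0.37, 2.12], [-1.25, 1.32], [0.18, 2.47], [-1.1, 4.24], [0.23, 1.98], [-2.94, 2.94]. Speed limits (rad/s): [2.57, 2.57, 3.14, 3.14, 3.14, 3.14, 3.14].

INTERFACE

Orientations are given as [roll, pitch, yaw] about the fixed x, y, z axes, in that order (R = Rz(yaw) Ry(pitch) Rx(roll)).
In Python, from cell import ctrl gives the robot as it stands.
- The arm moves only by the tool step_arm, never from a script. Its argument "series" is a list that holds one entry, the list of rows, each a list of 7 numbers: the turn, a rotation vector about the tool's x, y, z as a fraction of full scale, then the shift along the tool's x, y, z as a fraction of full scale, then the closure, from 0 (fully open) to 1 (shut). In form: [[[ax, ay, az, tx, ty, tz, gripper], ...]]. A call has 1 to 12 rows; each row shifts and turns the commanded pose from where the row before left it, along the tool's axes as they then stand; what a row does not reach is not made up. Full scale, the value 1, is 150 mm for a shift and 45 degrees for a turn. A row lasts 1/10 s, in which the tool goes at most 50 mm and 8.59 degrees, less where a joint would pass 70% of its speed; a pose out of reach is approached as far as the arm can. A call with a number of a shift or a turn outside -1 to 1 is refused whole. A call with a gripper value outside its range is refused whole. The fingers move at their own pace and stop on an object; the grip force is fixed at half the most. Time passes only in rows, so rows that do not move let the fingers close. It gives the time, the measured TCP pose, the force, the opening and the grip force at its end, in the units of the state.
- ctrl.read_state(): the state, without advancing time (a new reading comes with each control period).
- ctrl.get_image(name): name is "scene" or "side" or "wrist"; returns a dict with "img" (400x640x3 uint8, red, green, blue), "fx", "fy", "cx", "cy" (pixels), "dist" ([k1, k2, p1, p2, k3] as OpenCV has them; the pictures are not rectified), "R" (3x3) and "t" (3): a world point X has camera coordinates R X + t. Camera axes: x right, y down, z forward; pixel columns grow to the right and rows downward; lengths in mm; the calibration is good to about 2 mm. A picture is of the moment at which its call begins. There is no depth.
- ctrl.finish_job(): hands the job in; it is judged then, once.
Trained networks look in a picture, given as the dict that the camera call returned (one of the last four; its "shot" number tells which), for a name from the list of things; names that differ only in an ending like _2 or _b are one class to them, and where a whole thing is asked for, a point or a joint stands for the part that bears it (a point fixed in the world has none). Each returns a list of dicts, best first, with "score" (0 to 1); they miss things now and then, are a little off and sometimes report something else, mostly with a low value. They report only what shows in the picture. A call takes as long as a camera call. They do not tell look-alikes from the thing itself.
- ctrl.recognise(picture, thing): "centre" ([column, row] in pixels, amid what is visible of it).
The state is a dict: "clock": time; "qpos": joint angles; "qd": joint speeds; "tau": joint torques, N m; "eef_pos": TCP position; "tool_rot": TCP orientation; "force": force on the tool from outside, world axes, zero at the start; "torque": the same for the moment, N m; "width": finger opening in mm; "gripper_force": force on a finger pad.
Only numpy, scipy, OpenCV 4.12 (cv2) and the standard library are available. Lean on these libraries where they do the work, as an engineer would, in place of code of your own. Each camera call takes 0.05 s, during which the arm holds its last target. There are 200 camera calls.

## Working session

There is one attempt and no reset: what is moved stays moved. The work goes in short steps, Python scripts to look and compute and a tool call to move; the robot and the scene stay as the last step left them, time stands still between calls to the robot, and variables do not carry over. Pictures are saved under pics/ and viewed, at most 14 in all, crops included, and the job is handed in when it is done.

Besides the shell and the picture viewer there is one more tool, called as name(argument=value, ...), one argument or row to a line, values as JSON. step_arm: Moves the arm, as the interface text tells. Shift numbers are shares of 150 mm and turn numbers shares of 45 degrees, none past 1 either way. Its arguments: {"type":"object","properties":{"series":{"type":"array","items":{"type":"array","items":{"type":"array","items":{"type":"number","minimum":-1,"maximum":1}}}}},"required":["series"]}

```bash
ls; mkdir -p pics
cat > h.py <<'E'
import numpy as np, cv2
from cell import ctrl
from scipy.spatial.transform import Rotation as Ro
def cam(n): return ctrl.get_image(n)
def K(p): return np.array([[p["fx"],0,p["cx"]],[0,p["fy"],p["cy"]],[0,0,1.]])
def ray(p,px):
    u=cv2.undistortPoints(np.array([[px]],float),K(p),np.array(p["dist"],float))[0,0]
    R=np.array(p["R"]);t=np.array(p["t"]); return -R.T@t, R.T@np.array([u[0],u[1],1])
def onz(p,px,z):
    o,d=ray(p,px); return o+d*(z-o[2])/d[2]
def proj(p,X):
    return cv2.projectPoints(np.array(X,float).reshape(-1,1,3),cv2.Rodrigues(np.array(p["R"],float))[0],np.array(p["t"],float),K(p),np.array(p["dist"],float))[0][:,0]
def tri(obs):
    A=np.zeros((3,3));b=np.zeros(3)
    for p,px in obs:
        o,d=ray(p,px);d=d/np.linalg.norm(d);M=np.eye(3)-np.outer(d,d);A+=M;b+=M@o
    return np.linalg.solve(A,b)
def save(p,n,crop=None,s=1):
    im=p["img"][:,:,::-1]
    if crop: im=im[crop[1]:crop[3],crop[0]:crop[2]]
    cv2.imwrite(f"pics/{n}.png",cv2.resize(im,None,fx=s,fy=s,interpolation=cv2.INTER_CUBIC))
E
python3 - <<'E'
from h import *
np.set_printoptions(precision=1,suppress=True)
s=ctrl.read_state();print(s["clock"],s["eef_pos"],s["tool_rot"],s["width"])
P={n:cam(n) for n in("scene","side","wrist")}
for n,p in P.items():
    save(p,n+"0",s=1.25)
    R=np.array(p["R"]);print(n,-R.T@np.array(p["t"]),R[2],p["fx"])
    for th in("hub0","basket","bail_bar","keeper_tip","seat","prong_tips","keeper_hinge","disc","wrench","mug","tape","jar","driver"):
        try:print(n,th,[(np.round(d["centre"]).tolist(),round(d["score"],2),np.round(onz(p,d["centre"],40 if th=="hub0" else 0)).tolist()) for d in ctrl.recognise(p,th)])
        except Exception as e:print(th,e)
E
```

```text
pics
0.0 [271.1 590.  209. ] [-3.1  0.   2.7] 85.23711782248527
scene [1289.9  211.3  956.3] [-0.7 -0.2 -0.7] 411.80329442209177
scene hub0 [([219.0, 189.0], 0.87, [463.0, -406.0, 40.0]), ([286.0, 188.0], 0.74, [397.0, -197.0, 40.0]), ([203.0, 212.0], 0.7, [567.0, -410.0, 40.0]), ([245.0, 194.0], 0.53, [462.0, -313.0, 40.0]), ([254.0, 179.0], 0.5, [387.0, -316.0, 40.0])]
scene basket [([298.0, 241.0], 0.96, [567.0, -102.0, -0.0])]
scene bail_bar [([299.0, 201.0], 0.6, [408.0, -153.0, 0.0])]
scene keeper_tip [([404.0, 197.0], 0.79, [300.0, 175.0, 0.0]), ([335.0, 293.0], 0.73, [712.0, 54.0, 0.0])]
scene seat [([385.0, 262.0], 0.89, [574.0, 162.0, 0.0]), ([227.0, 245.0], 0.23, [640.0, -300.0, 0.0])]
scene prong_tips [([399.0, 199.0], 0.72, [310.0, 161.0, 0.0]), ([382.0, 261.0], 0.7, [572.0, 155.0, -0.0])]
scene keeper_hinge [([382.0, 262.0], 0.86, [574.0, 156.0, 0.0])]
scene disc [([225.0, 247.0], 0.88, [649.0, -301.0, 0.0])]
scene wrench [([354.0, 206.0], 0.6, [381.0, 26.0, 0.0])]
scene mug [([480.0, 219.0], 0.96, [332.0, 418.0, 0.0]), ([245.0, 197.0], 0.65, [437.0, -333.0, 0.0]), ([29
[... 1067 characters left out ...]
e [([299.0, 169.0], 0.87, [744.0, 413.0, 0.0])]
side disc [([388.0, 285.0], 0.83, [649.0, -298.0, 0.0])]
side wrench [([257.0, 250.0], 0.59, [400.0, 20.0, 0.0])]
side mug [([207.0, 185.0], 0.91, [397.0, 468.0, 0.0])]
side tape [([422.0, 294.0], 0.72, [707.0, -374.0, 0.0])]
side jar []
side driver [([401.0, 240.0], 0.75, [806.0, -151.0, 0.0])]
wrist [201.8 622.8 373.8] [ 0.3 -0.1 -1. ] 323.09164936801847
wrist hub0 []
wrist basket []
wrist bail_bar []
wrist keeper_tip []
wrist seat []
wrist prong_tips []
wrist keeper_hinge []
wrist disc []
wrist wrench [([11.0, 370.0], 0.97, [356.0, 45.0, 0.0])]
wrist mug [([240.0, 320.0], 0.58, [420.0, 395.0, 0.0])]
wrist tape []
wrist jar []
wrist driver []
```

View pics/scene0.png

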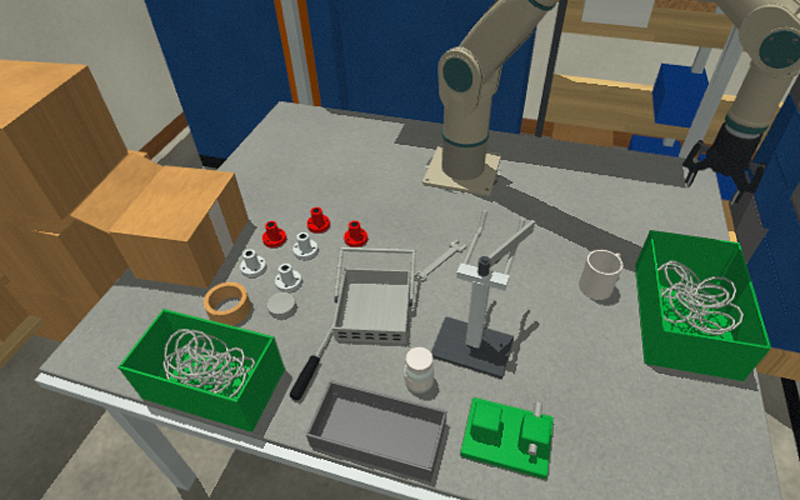

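View pics/side0.png

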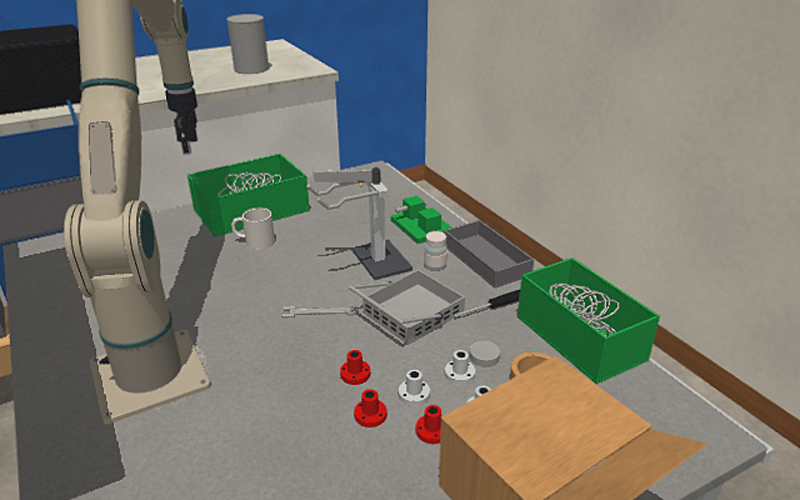

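The scene view shows three white hubs at about (252,262), (305,245) and (288,277). It also shows three red look-alikes, the basket at (375,300) with its bail towards the robot, and the stand with its head at (484,268) and the blade ajar. I'll zoom in for exact features.

Run:
```python
import cv2
a=cv2.imread("pics/scene0.png");a=cv2.resize(a,(640,400),interpolation=cv2.INTER_AREA)
from h import *
p=cam("scene");q=cam("side")
save(p,"sc1",(250,160,450,310),4);save(q,"si1",(230,120,430,270),4)
```

```text
(no output)
```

View pics/sc1.png

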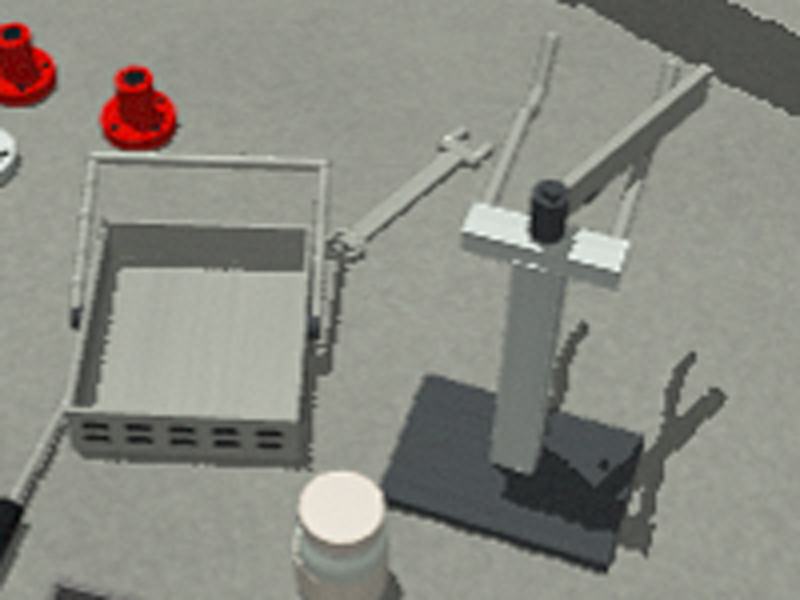

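View pics/si1.png

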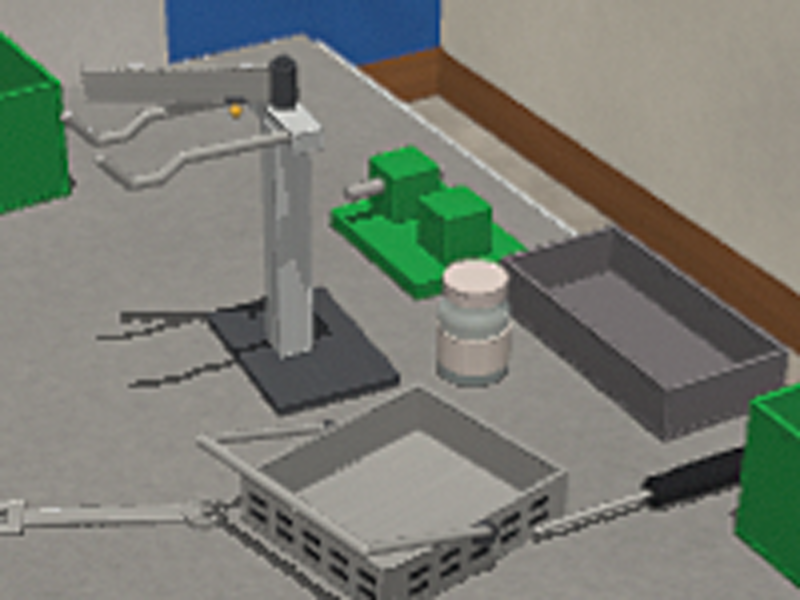

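The crops show the prong tips at (552,38) and (676,60) in the scene view, and at (100,160) and (65,118) in the side view. The blade tip, basket rim corners and bail ends are also clear. I'll fit the known geometry to these points.

```bash
cat > fit.py <<'E'
from h import *
from scipy.optimize import least_squares
np.set_printoptions(precision=1,suppress=True)
p=cam("scene");q=cam("side")
f=lambda o,c:[o[0]+(c[0]+.5)/4-.5,o[1]+(c[1]+.5)/4-.5]
S=lambda *c:f((250,160),c); D=lambda *c:f((230,120),c)
def T(v,X,z0=0): c,s=np.cos(v[2]),np.sin(v[2]); X=np.array(X,float);return np.c_[v[0]+c*X[:,0]-s*X[:,1],v[1]+s*X[:,0]+c*X[:,1],X[:,2]+z0]
bs=[((90,-80,45),S(68,412)),((90,80,45),S(312,420)),((90,-80,0),S(78,452)),((90,80,0),S(302,466)),((-90,-80,45),S(105,224)),((-90,80,45),S(310,226)),((-117,-87,83),S(93,157)),((-117,87,83),S(326,163))]
bd=[((90,80,45),D(420,388)),((90,-80,45),D(565,472)),((-117,87,83),D(201,440)),((-117,-87,83),D(370,550))]
def res(v,a,b,z0): 
    return np.r_[(proj(p,T(v,[x[0] for x in a],z0))-[x[1] for x in a]).ravel(),(proj(q,T(v,[x[0] for x in b],z0))-[x[1] for x in b]).ravel()]
r=least_squares(lambda v:res([v[0],v[1],v[2]/100],bs,bd,0),[560,-100,0],loss="soft_l1")
print("basket",r.x);print(r.fun.reshape(-1,2).tolist())
def sres(v):
    w=[v[0],v[1],v[2]/100];k=v[3]/100
    B=lambda z:(130-155*np.cos(k),155*np.sin(k),z)
    a=[((-39,-40,20),S(552,38)),((-39,40,20),S(676,60)),(B(43),S(707,70)),((130,0,28),S(549,212))]
    b=[((-39,-40,20),D(100,160)),((-39,40,20),D(65,118)),(B(43),D(83,68)),(B(13),D(85,98)),((30,-40,3),D(187,157)),((30,40,3),D(155,108))]
    return res(w,a,b,225)
r=least_squares(sres,[480,200,0,50],loss="soft_l1");print("stand",r.x);print(r.fun.reshape(-1,2).tolist())
# hubs: white blobs near predicted top
for n,px in (("p",(202,210)),("p",(244,196)),("p",(230,222))): print(onz(p,px,40))
for px in ((413/1.25,385/1.25),(459/1.25,365/1.25),(482/1.25,392/1.25)): print(onz(q,px,40))
for c in (p,q): print([onz(c,d["centre"],25) for d in ctrl.recognise(c,"hub0")])
E
python3 fit.py
```

```text
basket [592.  -86.2  23.6]
[[0.0001985118846050682, 0.4950283179561552], [-2.34587648583539, 0.3873330976932152], [-0.6101844170952972, 0.05501962957794149], [0.40381464272053336, -1.532517271463803], [-0.4877665778264486, -0.9430280202560937], [1.0514706268099872, -0.09694153295325236], [0.11360807243573845, 0.5816916075040126], [-0.34641561167910595, 0.4353477101563783], [-1.3049958319043071, -1.5831892100104596], [0.3357868496648848, -0.804951990146975], [0.24077005138786944, 0.23819407387358638], [-0.8301242719736592, 0.053293295491471326]]
stand [497.3 164.2  -6.7  42.4]
[[0.03355205532329819, -1.0679283387113117], [-0.7067912585170575, 0.075860928067641], [0.17586848803489374, -0.26468106419272885], [0.10359258666755977, 1.4828312461040696], [-0.4040317805276459, -1.2425703502914303], [-0.3280087800199567, -1.4239416792793236], [0.7023928386174134, -0.37270959256045444], [0.9002451069910933, 0.9431105334536767], [0.016278640420523516, 0.03655495404299813], [-1.3193408940391578, 1.811958272064544]]
[ 561.7 -414.7   40. ]
[ 469.8 -313.7   40. ]
[ 583.8 -308.4   40. ]
[ 445.9 -337.1   40. ]
[ 557.3 -332.8   40. ]
[ 553. -419.   40.]
[array([ 561.1, -427. ,   25. ]), array([ 462.6, -318.8,   25. ]), array([ 462.7, -407. ,   25. ]), array([ 398.4, -195.9,   25. ]), array([ 580.5, -316. ,   25. ]), array([ 356.5, -321.5,   25. ])]
[array([ 431.6, -429.9,   25. ]), array([ 564. , -328.5,   25. ]), array([ 342.2, -345.3,   25. ]), array([ 366.7, -230.4,   25. ]), array([ 443.6, -343.7,   25. ]), array([ 567.6, -399.3,   25. ])]
```

```bash
cat > go.py <<'E'
# usage: go.py x y z yaw  -> total remaining: turn (tool axes) and shift (tool axes AFTER the turn), in units of full scale
import sys
from h import *
np.set_printoptions(precision=4,suppress=True)
def need(x,y,z,yaw):
    s=ctrl.read_state();R0=Ro.from_euler("xyz",s["tool_rot"]);R1=Ro.from_euler("xyz",[np.pi,0,yaw])
    print("at",np.round(s["eef_pos"],1),np.round(s["tool_rot"],3),"w",round(s["width"],1),"t",s["clock"],"q",np.round(s["qpos"],2))
    print("turn",(R0.inv()*R1).as_rotvec()/np.deg2rad(45),"shift",R1.inv().apply(np.array([x,y,z])-s["eef_pos"])/150)
if __name__=="__main__": need(*map(float,sys.argv[1:5]))
E
python3 go.py 518 168 330 3.1416
```

```text
at [271.4 590.6 209.9] [-3.142  0.     2.711] w 85.3 t 2.4 q [-1.21  0.63  0.04  1.52 -0.03  1.   -0.02]
turn [-0.      0.     -0.5486] shift [-1.6437 -2.8175 -0.8005]
```

step_arm(
  series=[
    [[0,0,0,0,0,-0.33,1],[0,0,0,0,0,-0.33,1],[0,0,0,0,0,-0.13,1],[0,0,-0.18,0,0,0,1],[0,0,-0.18,0,0,0,1],[0,0,-0.18,0,0,0,1]],
  ],
)

```text
clock: 3.0
eef_pos: [271.4, 590.6, 328.7]
tool_rot: [3.141, 0.0, 3.141]
force: [0.4, -0.3, -0.1]
width: 0.1
gripper_force: 0.0
```

```bash
python3 go.py 518 168 330 3.1416
```

```text
at [271.4 590.6 328.7] [3.141 0.    3.141] w 0.1 t 3.0 q [-1.15  0.54 -0.06  1.34  0.03  1.26  0.36]
turn [ 0.0005  0.0003 -0.001 ] shift [-1.6442 -2.8176 -0.0084]
```

step_arm(
  series=[
    [[0,0,0,-0.164,-0.282,0,1],[0,0,0,-0.164,-0.282,0,1],[0,0,0,-0.164,-0.282,0,1],[0,0,0,-0.164,-0.282,0,1],[0,0,0,-0.164,-0.282,0,1],[0,0,0,-0.164,-0.282,0,1],[0,0,0,-0.164,-0.282,0,1],[0,0,0,-0.164,-0.282,0,1],[0,0,0,-0.164,-0.282,0,1],[0,0,0,-0.164,-0.282,0,1],[0,0,0,0,0,0,1]],
  ],
)

```text
clock: 4.1
eef_pos: [518.2, 157.1, 328.6]
tool_rot: [-3.137, 0.003, 3.122]
force: [0.1, 1.2, 0.0]
width: 0.3
gripper_force: 0.0
```

Run:
```python
from h import *
from go import need
need(518,168,248,np.pi)
p=cam("wrist");save(p,"w1",s=1.2)
np.set_printoptions(precision=1,suppress=True)
print(-np.array(p["R"]).T@p["t"])
c,s=np.cos(-.067),np.sin(-.067)
for X in ((-39,-40,20),(-39,40,20),(130-155*np.cos(.424),155*np.sin(.424),43),(130,0,43),(0,0,0)):
    print(X,proj(p,[497.3+c*X[0]-s*X[1],164.2+s*X[0]+c*X[1],225+X[2]])*1.2)
# sweep
for a in np.linspace(.05,1.25,7):
    X=130-110*np.cos(a);Y=110*np.sin(a);print(round(a,2),497.3+c*X-s*Y,164.2+s*X+c*Y)
```

```text
at [518.2 157.1 328.6] [-3.137  0.003  3.122] w 0.3 t 4.1 q [-0.4   0.35  0.07  1.65 -0.02  1.13  1.22]
turn [-0.0062  0.0036 -0.0249] shift [0.0013 0.0724 0.5374]
[441.2 159.7 493.1]
(-39, -40, 20) [[338.8 141. ]]
(-39, 40, 20) [[467.  147.2]]
(np.float64(-11.274842712897907), np.float64(63.7684782353002), 43) [[509.4 200.3]]
(130, 0, 43) [[390.1 394.4]]
(0, 0, 0) [[399.  199.1]]
0.05 517.760360662407 168.33717225507868
0.25 522.4890912083921 189.78543380853378
0.45 531.3846737416713 209.8667043767914
0.65 544.0924694582769 227.78040707240882
0.85 560.1058586447563 242.81237909886966
1.05 578.7864380074161 254.36334316760968
1.25 599.3894717970442 261.9727987923832
```

View pics/w1.png

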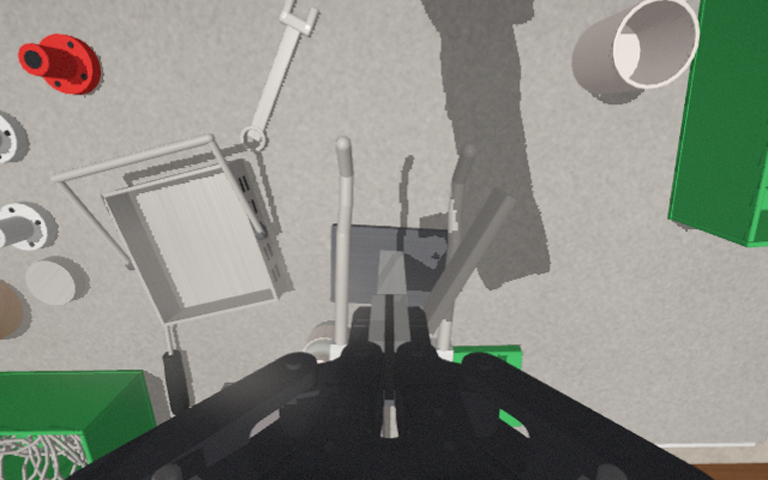

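step_arm(
  series=[
    [[0,0,-0.025,0,0,0.27,1],[0,0,0,0,0,0.268,1],[0,0,0,0,0.073,0,1],[0,0,0,-0.03,0.147,0,1],[0,0,0,-0.06,0.133,0,1],[0,0,0,-0.085,0.12,0,1],[0,0,0,-0.107,0.1,0,1],[0,0,0,-0.125,0.077,0,1],[0,0,0,-0.137,0.05,0,1],[0,0,0,0,0,0,1],[0,0,0,0.067,-0.133,0,1],[0,0,0,0,0,-0.33,1]],
  ],
)

```text
clock: 5.35
eef_pos: [576.5, 247.1, 290.3]
tool_rot: [-3.131, -0.02, -3.13]
force: [0.8, 0.2, -0.4]
width: 0.1
gripper_force: 0.0
```

step_arm(
  series=[
    [[0,0,0,0,0,-0.33,1],[0,0,0,0,-0.33,0,0.4],[0,0,0,0,-0.33,0,0.4],[0,0,0,0,-0.33,0,0.4],[0,0,0,0,-0.33,0,0.4],[0,0,0,0,-0.33,0,0.4],[0,0,0,0,-0.33,0,0.4],[0,0,0,0,-0.33,0,0.4],[0,0,0,0,0,0,0.4],[0,0,0,0,0,0,0.4]],
  ],
)

```text
clock: 6.35
eef_pos: [589.2, -94.8, 348.1]
tool_rot: [3.141, 0.001, -3.131]
force: [-0.4, 0.3, -1.0]
width: 51.3
gripper_force: 0.0
```

Run:
```python
from h import *
from go import need
np.set_printoptions(precision=1,suppress=True)
need(500,-200,350,np.pi)
p=cam("scene");q=cam("wrist")
save(q,"w2",s=1.2)
save(p,"s2",(160,140,460,300),2.6)
print([(d["centre"],d["score"],onz(q,d["centre"],25)) for d in ctrl.recognise(q,"hub0")])
```

```text
at [589.2 -94.8 348.1] [ 3.1  0.  -3.1] w 51.3 t 6.35 q [ 0.   0.4  0.1  1.5 -0.1  1.2  1.7]
turn [0. 0. 0.] shift [ 0.6 -0.7 -0. ]
[([104.2, 119.7], 0.86, array([ 548.7, -416. ,   25. ])), ([175.6, 128.7], 0.6, array([ 560.5, -312.6,   25. ]))]
```

View pics/s2.png

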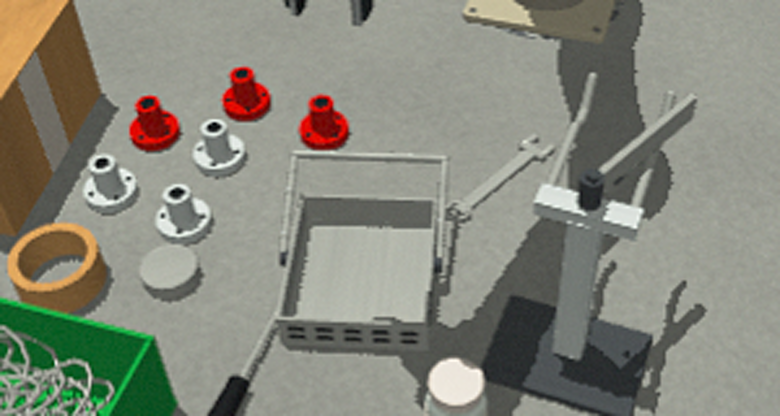

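View pics/w2.png

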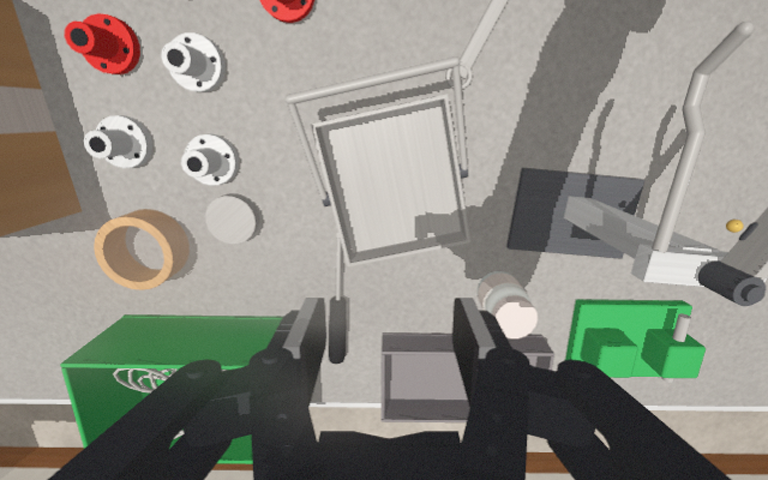

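The wrist view shows the three white hubs clearly. The scene crop seems to show the blade still ajar, so I'll check that numerically.

Run:
```python
from h import *
np.set_printoptions(precision=1,suppress=True)
p=cam("scene");q=cam("side")
s=ctrl.read_state();print(s["clock"],s["eef_pos"],p["shot"],proj(p,s["eef_pos"]),proj(q,s["eef_pos"]))
a=cv2.resize(p["img"][160:310,250:450,::-1],None,fx=4,fy=4,interpolation=cv2.INTER_CUBIC);b=cv2.imread("pics/sc1.png")
d=np.abs(a.astype(int)-b).sum(2);print("scene blade-zone diff",d[60:220,570:720].mean(), d[300:,300:].mean())
a=cv2.resize(q["img"][120:270,230:430,::-1],None,fx=4,fy=4,interpolation=cv2.INTER_CUBIC);b=cv2.imread("pics/si1.png")
cv2.imwrite("pics/both.png",np.vstack([a[0:300],b[0:300]]))
```

```text
6.6 [589.7 -92.2 347.1] 11 [[288.9 155. ]] [[331.6 145.1]]
scene blade-zone diff 79.741875 40.17657333333333
```

View pics/both.png

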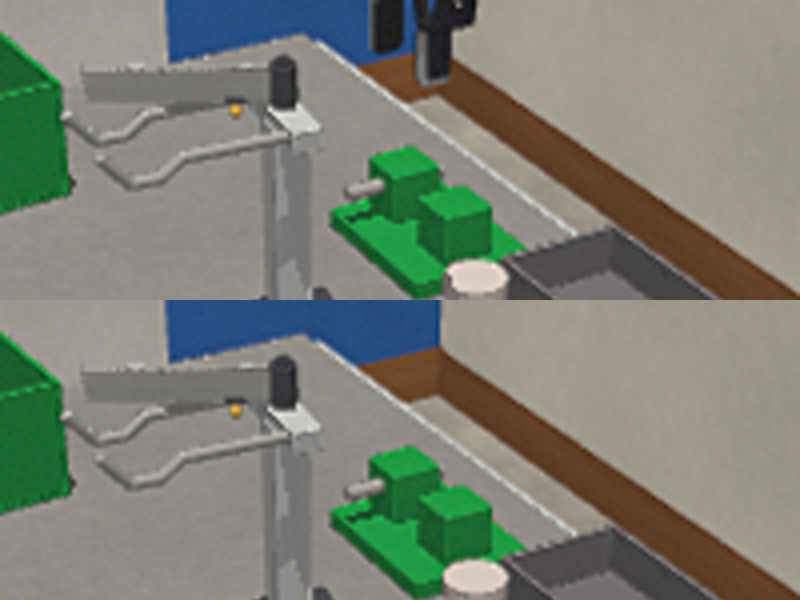

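The side view shows the blade has not moved, and the finger ends look about 20 mm above the projected TCP. I'll check where the tips are with the fingers shut.

step_arm(
  series=[
    [[0,0,0,0,0,0,1],[0,0,0,0,0,0,1],[0,0,0,0,0,0,1],[0,0,0,0,0,0,1],[0,0,0,0,0,0,1],[0,0,0,0,0,0,1]],
  ],
)

```text
clock: 7.2
eef_pos: [589.5, -94.6, 346.7]
tool_rot: [-3.142, -0.0, -3.129]
force: [-1.1, 0.6, -0.4]
width: 0.2
gripper_force: 0.0
```

Run:
```python
from h import *
np.set_printoptions(precision=1,suppress=True)
s=ctrl.read_state();print(s["eef_pos"],s["width"])
o=[]
for n in("scene","side","wrist"):
    p=cam(n);x,y=proj(p,s["eef_pos"])[0];x2,y2=proj(p,np.array(s["eef_pos"])+[0,0,20])[0];print(n,x,y,x2,y2)
    im=p["img"][:,:,::-1].copy();x0,y0=int(x)-32,int(y)-40
    c=cv2.resize(im[y0:y0+64,x0:x0+64],None,fx=4,fy=4,interpolation=cv2.INTER_CUBIC)
    for (a,b),col in (((x,y),(0,0,255)),((x2,y2),(0,255,0))): cv2.circle(c,(int((a-x0+.5)*4),int((b-y0+.5)*4)),3,col,-1)
    o.append(c)
cv2.imwrite("pics/tip.png",np.hstack(o))
```

```text
[589.5 -94.6 346.7] 0.1689750019747514
scene 288.0287579205491 154.9030627091961 287.34296044711584 148.14710630247353
side 331.94472518726246 145.54221257931545 332.0184225512859 138.566664525712
wrist 323.89096447592044 241.1505575615817 323.84754880516704 258.1854163129394
```

View pics/tip.png

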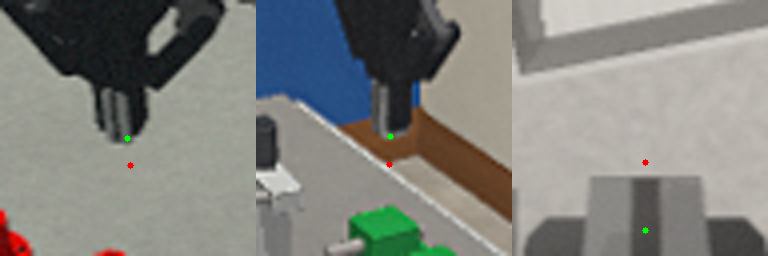

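Confirmed: the finger ends sit about 18 mm above the reported TCP, so I'll use tip z = eef z + 18. That means the first sweep passed over the blade. I'll redo it lower.

step_arm(
  series=[
    [[0,0,0.015,0.08,0.283,0,1],[0,0,0,0.08,0.283,0,1],[0,0,0,0.08,0.283,0,1],[0,0,0,0.08,0.283,0,1],[0,0,0,0.08,0.283,0,1],[0,0,0,0.077,0.283,0,1],[0,0,0,0,0,0,1],[0,0,0,0,0,0.25,1],[0,0,0,0,0,0.25,1],[0,0,0,0,0,0.245,1],[0,0,0,0,0,0,1],[0,0,0,0,0,0,1]],
  ],
)

```text
clock: 8.55
eef_pos: [517.6, 159.7, 235.5]
tool_rot: [-3.141, -0.0, -3.141]
force: [0.7, -0.1, 0.9]
width: 0.2
gripper_force: 0.0
```

step_arm(
  series=[
    [[0,0,0,0,0.053,0,1],[0,0,0,-0.03,0.147,0,1],[0,0,0,-0.06,0.133,0,1],[0,0,0,-0.085,0.12,0,1],[0,0,0,-0.107,0.1,0,1],[0,0,0,-0.125,0.077,0,1],[0,0,0,-0.137,0.05,0,1],[0,0,0,0,0,0,1],[0,0,0,0,0,0,1]],
  ],
)

```text
clock: 9.45
eef_pos: [598.8, 262.6, 236.2]
tool_rot: [3.141, 0.001, -3.14]
force: [0.4, 0.7, -0.3]
width: 0.4
gripper_force: 0.0
```

step_arm(
  series=[
    [[0,0,0,0.067,-0.133,0,1],[0,0,0,0,0,-0.33,1],[0,0,0,0,0,-0.33,1],[0,0,0,0,0,-0.1,1],[0,0,0,0,0,0,1]],
  ],
)

```text
clock: 9.95
eef_pos: [589.3, 242.5, 353.6]
tool_rot: [3.138, 0.007, -3.141]
force: [-0.1, 0.3, 1.2]
width: 0.2
gripper_force: 0.0
```

Run:
```python
from h import *
from go import need
need(560,-370,300,np.pi)
p=cam("wrist");q=cam("scene");a=cv2.resize(p["img"],None,fx=.9,fy=.9)[:, :, ::-1];b=cv2.resize(q["img"][140:300,160:460,::-1],None,fx=1.92,fy=1.92)
cv2.imwrite("pics/k2.png",np.vstack([a[:290],b]))
```

```text
at [589.3 242.5 353.6] [ 3.138  0.007 -3.141] w 0.2 t 9.95 q [-0.46  0.5   0.04  1.35 -0.02  1.29  1.15]
turn [0.0043 0.0086 0.0013] shift [ 0.1956 -4.0833  0.3572]
```

View pics/k2.png

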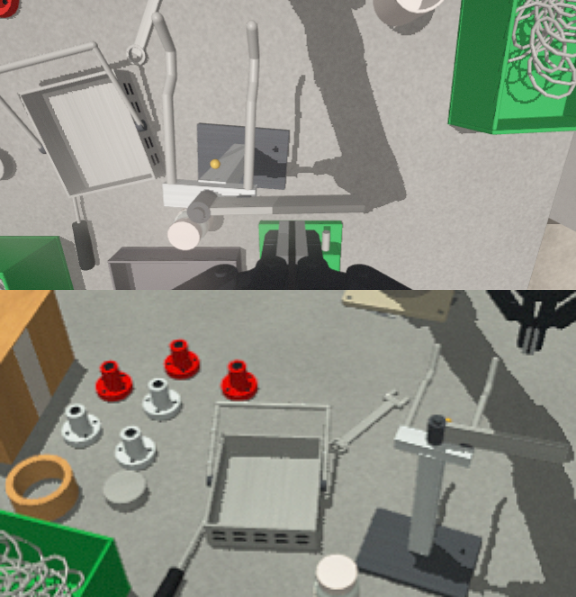

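The blade now points to the seat's +y, at about 1.5 rad. Next I'll go over the hubs and measure them.

step_arm(
  series=[
    [[0,0,0,-0.006,-0.323,0.03,0.4],[0,0,0,-0.006,-0.323,0.03,0.4],[0,0,0,-0.006,-0.323,0.03,0.4],[0,0,0,-0.006,-0.323,0.03,0.4],[0,0,0,-0.006,-0.323,0.03,0.4],[0,0,0,-0.006,-0.323,0.03,0.4],[0,0,0,-0.006,-0.323,0.03,0.4],[0,0,0,-0.006,-0.323,0.03,0.4],[0,0,0,-0.006,-0.323,0.03,0.4],[0,0,0,-0.006,-0.323,0.03,0.4],[0,0,0,-0.006,-0.323,0.03,0.4],[0,0,0,-0.006,-0.323,0.03,0.4]],
  ],
)

```text
clock: 11.25
eef_pos: [598.6, -340.3, 292.7]
tool_rot: [3.139, -0.003, -3.14]
force: [1.0, 0.1, -0.6]
width: 51.3
gripper_force: 0.0
```

step_arm(
  series=[
    [[0,0,0,0,0,0,0.4],[0,0,0,0,0,0,0.4],[0,0,0,0,0,0,0.4]],
  ],
)

```text
clock: 11.55
eef_pos: [599.9, -337.2, 293.7]
tool_rot: [3.139, -0.002, -3.139]
force: [0.4, 0.0, 0.2]
width: 51.5
gripper_force: 0.0
```

```bash
cat > hubs.py <<'E'
from h import *
def find(p,zmax_px=None):
    # white hubs by mask (brighter than bench, unsaturated); fit x,y by matching the projected silhouette
    im=p["img"].astype(np.uint8);hsv=cv2.cvtColor(im,cv2.COLOR_RGB2HSV)
    return hsv
def sil(p,x,y,sh):
    a=np.linspace(0,2*np.pi,48);m=np.zeros(sh,np.uint8)
    c=lambda r,z:np.c_[x+r*np.cos(a),y+r*np.sin(a),0*a+z]
    for A in (np.r_[c(32,0),c(32,14)],np.r_[c(16,14),c(16,54)]):
        cv2.fillConvexPoly(m,cv2.convexHull((proj(p,A)*16).round().astype(np.int32)),1,shift=4)
    return m
E
python3 - <<'E'
from h import *
from go import need
need(560,-370,300,np.pi)
np.set_printoptions(precision=1,suppress=True)
p=cam("wrist");save(p,"hub",s=1.2);np.save("hubimg.npy",p,allow_pickle=True)
for d in ctrl.recognise(p,"hub0"):
    u,v=map(int,d["centre"]);print(d["centre"],round(d["score"],2),onz(p,d["centre"],25),p["img"][v-3:v+3,u-3:u+3].mean((0,1)))
E
```

```text
at [ 599.9 -337.2  293.7] [ 3.139 -0.002 -3.139] w 51.5 t 11.55 q [ 0.41  0.63  0.12  1.28 -0.07  1.24  2.1 ]
turn [ 0.0033 -0.0021  0.0034] shift [ 0.2663 -0.2185 -0.0421]
[256.3, 23.0] 0.84 [ 438.1 -418.2   25. ] [229.8  77.7  72.2]
[259.4, 116.3] 0.69 [ 546.8 -420.8   25. ] [220.5 219.3 216.9]
[336.8, 130.8] 0.62 [ 565.2 -319.9   25. ] [152.4 151.8 151.1]
```

View pics/hub.png

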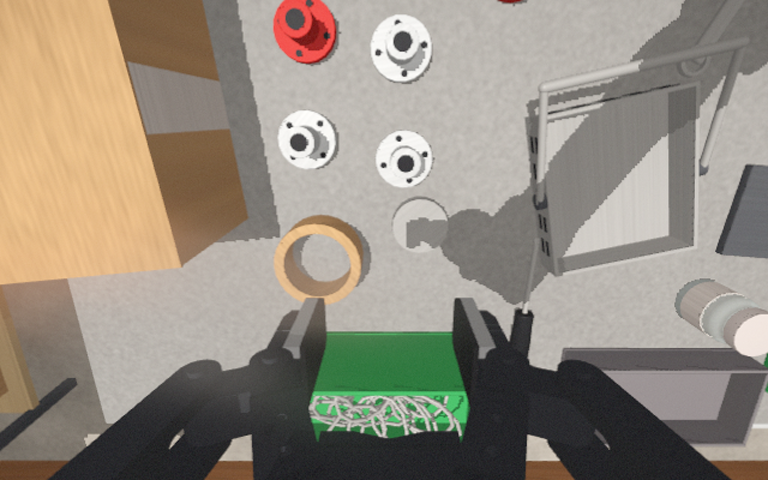

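The three white hubs show flange centres at (308,139), (401,48) and (404,158) and hole centres at (298,143), (402,42) and (405,163). The basket rim corners are at (697,244), (556,273) and (700,84), and the bail bar runs from (543,88) to (750,43).

Run:
```python
from h import *
from fit import T
from scipy.optimize import least_squares
p=np.load("hubimg.npy",allow_pickle=True).item()
f=lambda u,v:[(u+.5)/1.2-.5,(v+.5)/1.2-.5]
for fl,ho in(((308,139),(298,143)),((401,48),(402,42)),((404,158),(405,163))): print(onz(p,f(*fl),12),onz(p,f(*ho),54))
B=[((90,80,45),(697,244)),((90,-80,45),(556,273)),((-90,80,45),(700,84)),((-117,-87,83),(543,86)),((-117,87,83),(750,43))]
r=least_squares(lambda v:(proj(p,T([v[0],v[1],v[2]/100],[b[0] for b in B]))-[f(*b[1]) for b in B]).ravel(),[590,-86,23]);print(r.x,r.fun)
```

```text
basket [592.  -86.2  23.6]
[[0.0001985118846050682, 0.4950283179561552], [-2.34587648583539, 0.3873330976932152], [-0.6101844170952972, 0.05501962957794149], [0.40381464272053336, -1.532517271463803], [-0.4877665778264486, -0.9430280202560937], [1.0514706268099872, -0.09694153295325236], [0.11360807243573845, 0.5816916075040126], [-0.34641561167910595, 0.4353477101563783], [-1.3049958319043071, -1.5831892100104596], [0.3357868496648848, -0.804951990146975], [0.24077005138786944, 0.23819407387358638], [-0.8301242719736592, 0.053293295491471326]]
stand [497.3 164.2  -6.7  42.4]
[[0.03355205532329819, -1.0679283387113117], [-0.7067912585170575, 0.075860928067641], [0.17586848803489374, -0.26468106419272885], [0.10359258666755977, 1.4828312461040696], [-0.4040317805276459, -1.2425703502914303], [-0.3280087800199567, -1.4239416792793236], [0.7023928386174134, -0.37270959256045444], [0.9002451069910933, 0.9431105334536767], [0.016278640420523516, 0.03655495404299813], [-1.3193408940391578, 1.811958272064544]]
[ 561.7 -414.7   40. ]
[ 469.8 -313.7   40. ]
[ 583.8 -308.4   40. ]
[ 445.9 -337.1   40. ]
[ 557.3 -332.8   40. ]
[ 553. -419.   40.]
[array([ 573.7, -322. ,   25. ]), array([ 563.5, -422.6,   25. ]), array([ 382.4, -207.7,   25. ]), array([ 447.2, -409.9,   25. ]), array([ 367.5, -321.6,   25. ]), array([ 466. , -314.1,   25. ])]
[array([ 344.1, -346.4,   25. ]), array([ 364.1, -235.8,   25. ]), array([ 427.1, -438.6,   25. ]), array([ 445.9, -348.5,   25. ]), array([ 563.8, -402.9,   25. ]), array([840.2, 668. ,  25. ])]
[ 546.8 -427.    12. ] [ 548.5 -429.    54. ]
[ 454.4 -324.2   12. ] [ 455.8 -324.6   54. ]
[ 567.5 -319.6   12. ] [ 568.4 -320.2   54. ]
[592.3 -85.1  20.9] [ 0.2  3.4 -0.6  1.9  2.  -3.2  3.  -0.5 -4.3 -0.7]
```

step_arm(
  series=[
    [[0,0,0.172,0,0,0,0.4],[0,0,0.172,0,0,0,0.4],[0,0,0.172,0,0,0,0.4],[0,0,0.172,0,0,0,0.4],[0,0,0.172,0,0,0,0.4],[0,0,0.172,0,0,0,0.4],[0,0,0.172,0,0,0,0.4],[0,0,0.172,0,0,0,0.4],[0,0,0.172,0,0,0,0.4],[0,0,0.172,0.08,-0.09,0.3,0.4],[0,0,0,0.077,-0.093,0.3,0.4],[0,0,0,0,0,0.3,0.4]],
  ],
)

```text
clock: 13.05
eef_pos: [565.5, -323.1, 159.4]
tool_rot: [-3.141, -0.001, 1.792]
force: [0.4, -0.6, -0.5]
width: 51.0
gripper_force: 0.0
```

step_arm(
  series=[
    [[0,0,0,0,0,0.2,0.4],[0,0,0,0,0,0,0.4],[0,0,0,0,0,0,0.4]],
  ],
)

```text
clock: 13.35
eef_pos: [567.6, -324.7, 130.6]
tool_rot: [3.141, 0.001, 1.792]
force: [0.3, -0.8, 0.8]
width: 51.2
gripper_force: 0.0
```

```bash
cat > hubs.py <<'E'
from h import *
from go import need
def sil(p,x,y,s=1.0):
    a=np.linspace(0,2*np.pi,48);m=np.zeros((400,640),np.uint8)
    c=lambda r,z:np.c_[x+r*np.cos(a),y+r*np.sin(a),0*a+z]
    for A in (np.r_[c(32,0),c(32,14)],np.r_[c(16,14),c(16,54)]):
        cv2.fillConvexPoly(m,cv2.convexHull((proj(p,A)*16).round().astype(np.int32)),1,shift=4)
    return m
def holes(p):
    """dark hole centres on hub bosses: dark round blobs ringed by bright"""
    g=cv2.cvtColor(p["img"],cv2.COLOR_RGB2GRAY);out=[]
    n,l,st,c=cv2.connectedComponentsWithStats((g<75).astype(np.uint8))
    for i in range(1,n):
        x,y,w,h,a=st[i]
        if not(60<a<3000 and .6<w/h<1.6 and a>.6*w*h): continue
        ring=cv2.dilate((l==i).astype(np.uint8),np.ones((7,7)))-cv2.dilate((l==i).astype(np.uint8),np.ones((3,3)))
        b=p["img"][ring>0].mean(0)
        if b.min()>150: out.append((c[i],a,onz(p,c[i],54)))
    return out
E
python3 - <<'E'
from hubs import *
np.set_printoptions(precision=2,suppress=True)
need(568,-320,8,1.79)
p=cam("wrist")
for h in holes(p): print(h)
print([(d["centre"],onz(p,d["centre"],25)) for d in ctrl.recognise(p,"hub0")],[onz(p,d["centre"],20) for d in ctrl.recognise(p,"disc")])
g=cv2.cvtColor(p["img"],cv2.COLOR_RGB2GRAY)
im=p["img"][:,:,::-1].copy();im[cv2.morphologyEx(sil(p,568.,-320.),cv2.MORPH_GRADIENT,np.ones((3,3)))>0]=(0,0,255)
cv2.imwrite("pics/c.png",im)
E
```

```text
at [ 567.6 -324.7  130.6] [3.14 0.   1.79] w 51.2 t 13.35 q [ 0.25  0.75  0.4   1.59 -0.36  0.87  1.01]
turn [0. 0. 0.] shift [0.03 0.01 0.82]
(array([619.77,  53.91]), np.int32(1451), array([ 743.86, -176.83,   54.  ]))
(array([177.68, 167.69]), np.int32(293), array([ 454.18, -323.28,   54.  ]))
(array([325.1 , 195.27]), np.int32(352), array([ 568.31, -320.2 ,   54.  ]))
[([167.1, 257.5], array([ 440.09, -419.89,   25.  ])), ([324.4, 180.1], array([ 566.78, -315.55,   25.  ])), ([289.2, 281.5], array([ 555.79, -420.14,   25.  ])), ([74.8, 139.6], array([ 357.11, -326.96,   25.  ])), ([200.3, 160.8], array([ 460.69, -322.05,   25.  ])), ([119.2, 17.5], array([ 390.2 , -227.16,   25.  ]))] [array([ 641.4 , -296.56,   20.  ])]
```

View pics/c.png

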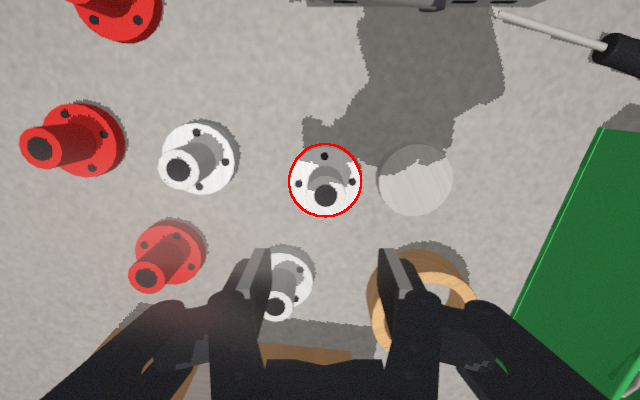

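Hub C's silhouette matches at (568,-320), and B is at (454,-323). Grasping C.

step_arm(
  series=[
    [[0,0,0,0.028,0.006,0.2,0.4],[0,0,0,0,0,0.25,0.4],[0,0,0,0,0,0.2,0.4],[0,0,0,0,0,0.1,0.4],[0,0,0,0,0,0.067,0.4],[0,0,0,0,0,0,0.4],[0,0,0,0,0,0,1],[0,0,0,0,0,0,1],[0,0,0,0,0,0,1],[0,0,0,0,0,0,1],[0,0,0,0,0,0,1],[0,0,0,0,0,0,1]],
  ],
)

```text
clock: 14.7
eef_pos: [568.3, -321.3, 9.3]
tool_rot: [3.139, 0.002, 1.792]
force: [-0.8, 0.1, 5.9]
width: 30.5
gripper_force: 60.1
```

```bash
cat > tgt.py <<'E'
import sys
from go import *
# basket-local target
bx,by,bt=592.2,-85.6,0.222
def loc(x,y): return bx+np.cos(bt)*x-np.sin(bt)*y, by+np.sin(bt)*x+np.cos(bt)*y
if __name__=="__main__":
    a=list(map(float,sys.argv[1:]));need(*loc(a[0],a[1]),a[2],a[3] if len(a)>3 else 1.793)
E
python3 tgt.py 32 -38 130
```

```text
at [ 568.3 -321.3    9.3] [3.139 0.002 1.792] w 30.5 t 14.7 q [ 0.28  0.91  0.33  1.65 -0.43  0.65  1.06]
turn [ 0.0031  0.0031 -0.0014] shift [ 1.2439  0.7147 -0.8044]
```

step_arm(
  series=[
    [[0,0,0,0,0,-0.2,1],[0,0,0,0,0,-0.3,1],[0,0,0,0,0,-0.3,1],[0,0,0,0.2,0.118,0,1],[0,0,0,0.25,0.142,0,1],[0,0,0,0.25,0.142,0,1],[0,0,0,0.25,0.142,0,1],[0,0,0,0.2,0.118,0,1],[0,0,0,0.107,0.053,0,1],[0,0,0,0,0,0,1],[0,0,0,0,0,0,1],[0,0,0,0,0,0,1]],
  ],
)

```text
clock: 15.9
eef_pos: [629.5, -116.1, 127.7]
tool_rot: [-3.141, 0.002, 1.788]
force: [0.1, 0.5, -1.9]
width: 30.0
gripper_force: 59.8
```

```bash
python3 tgt.py 32 -36 15
python3 - <<'E'
from h import *
p=cam("wrist");q=cam("scene")
from tgt import loc
# montage with model overlay
def ov(p):
    im=p["img"][:,:,::-1].copy()
    for z,X in((45,[(90,80),(90,-80),(-90,-80),(-90,80)]),(4,[(86,76),(86,-76),(-86,-76),(-86,76)])):
        cv2.polylines(im,[proj(p,[(*loc(*x),z) for x in X]).round().astype(np.int32)],True,(0,0,255),1)
    cv2.polylines(im,[proj(p,[(*loc(-117,y),83) for y in(-87,87)]).round().astype(np.int32)],False,(255,0,255),1)
    return im
a=ov(p);b=ov(q)[160:300,220:400]
cv2.imwrite("pics/d.png",np.hstack([cv2.resize(a,(480,300)),cv2.resize(b,(320,249))[:, :] if 0 else cv2.resize(b,(320,300))]))
E
```

```text
at [ 629.5 -116.1  127.7] [-3.141  0.002  1.788] w 30.0 t 15.9 q [-0.11  0.75  0.43  1.63 -0.39  0.85  0.69]
turn [-0.0011  0.0026 -0.0061] shift [0.0133 0.0159 0.7511]
```

View pics/d.png

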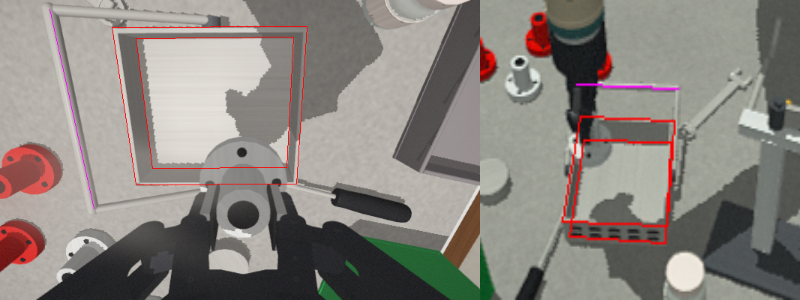

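The overlay fits the rim and bail within about 3 mm, and hub C is held. Lowering it into the basket.

step_arm(
  series=[
    [[0,0,0,0.01,0.003,0.25,1],[0,0,0,0,0,0.25,1],[0,0,0,0,0,0.15,1],[0,0,0,0,0,0.07,1],[0,0,0,0,0,0.03,1],[0,0,0,0,0,0,1],[0,0,0,0,0,0,1],[0,0,0,0,0,0,0.45],[0,0,0,0,0,0,0.45],[0,0,0,0,0,0,0.45],[0,0,0,0,0,-0.2,0.45],[0,0,0,0,0,-0.3,0.45]],
  ],
)

```text
clock: 17.2
eef_pos: [628.3, -110.5, 88.4]
tool_rot: [-3.136, -0.002, 1.792]
force: [0.9, 0.2, 1.0]
width: 47.1
gripper_force: 0.0
```

step_arm(
  series=[
    [[0,0,0,0,0,-0.3,0.45],[0,0,0,0,0,0,0.45],[0,0,0,0,0,0,0.45]],
  ],
)

```text
clock: 17.5
eef_pos: [631.4, -111.2, 136.5]
tool_rot: [3.139, 0.001, 1.792]
force: [-0.2, 0.7, -0.6]
width: 47.1
gripper_force: 0.0
```

Run:
```python
from hubs import *
from tgt import bx,by,bt
np.set_printoptions(precision=2,suppress=True)
need(454.3,-323.4,130,1.79)
p=cam("wrist");q=cam("side")
for h in holes(p):
    for z in(54,58):
        v=onz(p,h[0],z)[:2]-[bx,by];print(z,h[1],np.round(h[0]),v+[bx,by],"local",np.cos(bt)*v[0]+np.sin(bt)*v[1],np.cos(bt)*v[1]-np.sin(bt)*v[0])
print([(d["score"],onz(q,d["centre"],25)) for d in ctrl.recognise(q,"hub0")])
```

```text
at [ 631.4 -111.2  136.5] [3.14 0.   1.79] w 47.1 t 17.5 q [-0.12  0.74  0.44  1.63 -0.39  0.86  0.69]
turn [0. 0. 0.] shift [-1.12 -1.46  0.04]
54 340 [324. 199.] [ 632.59 -111.84] local 33.62534557443027 -34.48622160877669
58 340 [324. 199.] [ 632.3 -110.6] local 33.61148724412519 -33.21993269592052
[(0.98, array([ 442.32, -347.33,   25.  ])), (0.84, array([ 428.72, -432.89,   25.  ])), (0.81, array([ 346.76, -340.1 ,   25.  ])), (0.68, array([ 357.78, -236.1 ,   25.  ])), (0.62, array([641.83, -99.98,  25.  ])), (0.48, array([ 564.31, -397.53,   25.  ]))]
```

step_arm(
  series=[
    [[0,0,0,-0.186,-0.244,0.007,0.4],[0,0,0,-0.186,-0.244,0.007,0.4],[0,0,0,-0.186,-0.244,0.007,0.4],[0,0,0,-0.186,-0.244,0.007,0.4],[0,0,0,-0.186,-0.244,0.007,0.4],[0,0,0,-0.187,-0.243,0.007,0.4],[0,0,0,0,0,0,0.4],[0,0,0,0,0,0,0.4],[0,0,0,0,0,0,0.4]],
  ],
)

```text
clock: 18.55
eef_pos: [453.7, -321.2, 127.7]
tool_rot: [-3.141, -0.002, 1.794]
force: [0.7, -0.1, 0.6]
width: 51.7
gripper_force: 0.0
```

Run:
```python
from hubs import *
np.set_printoptions(precision=2,suppress=True)
p=cam("wrist")
for h in holes(p): print(h); need(h[2][0],h[2][1],8,1.79)
```

```text
(array([618.85,   6.45]), np.int32(66), array([ 612.94, -147.92,   54.  ]))
at [ 454.1 -321.   127.8] [-3.14 -0.    1.79] w 51.2 t 18.6 q [ 0.31  0.64  0.39  1.87 -0.36  0.71  1.14]
turn [-0.   -0.    0.01] shift [0.9  1.28 0.8 ]
(array([324.03, 205.72]), np.int32(310), array([ 455.13, -324.21,   54.  ]))
at [ 454.1 -321.   127.8] [-3.14 -0.    1.79] w 51.2 t 18.6 q [ 0.31  0.64  0.39  1.87 -0.36  0.71  1.14]
turn [-0.   -0.    0.01] shift [-0.02  0.    0.8 ]
```

step_arm(
  series=[
    [[0,0,0,-0.02,0.004,0.25,0.4],[0,0,0,0,0,0.25,0.4],[0,0,0,0,0,0.17,0.4],[0,0,0,0,0,0.09,0.4],[0,0,0,0,0,0.037,0.4],[0,0,0,0,0,0,0.4],[0,0,0,0,0,0,1],[0,0,0,0,0,0,1],[0,0,0,0,0,0,1],[0,0,0,0,0,0,1],[0,0,0,0,0,0,1],[0,0,0,0,0,-0.2,1]],
  ],
)

```text
clock: 19.8
eef_pos: [452.6, -324.0, 37.4]
tool_rot: [-3.138, -0.004, 1.792]
force: [-0.1, 0.1, -2.4]
width: 29.9
gripper_force: 59.6
```

step_arm(
  series=[
    [[0,0,0,0,0,-0.3,1],[0,0,0,0,0,-0.3,1],[0,0,0,0.16,0.146,0,1],[0,0,0,0.24,0.218,0,1],[0,0,0,0.24,0.218,0,1],[0,0,0,0.24,0.218,0,1],[0,0,0,0.24,0.218,0,1],[0,0,0,0.24,0.218,0,1],[0,0,0,0.16,0.146,0,1],[0,0,0,0.073,0.069,0,1],[0,0,0,0,0,0,1],[0,0,0,0,0,0,1]],
  ],
)

```text
clock: 21.0
eef_pos: [613.2, -47.0, 129.2]
tool_rot: [-3.14, 0.001, 1.79]
force: [-0.3, -0.4, -0.9]
width: 30.0
gripper_force: 59.6
```

```bash
python3 tgt.py 32 37 15
```

```text
at [613.2 -47.  129.2] [-3.14   0.001  1.79 ] w 30.0 t 21.0 q [-0.24  0.72  0.45  1.71 -0.4   0.81  0.61]
turn [-0.0016  0.0019 -0.0039] shift [0.0267 0.02   0.7611]
```

step_arm(
  series=[
    [[0,0,0,0.033,0.015,0.25,1],[0,0,0,0,0,0.25,1],[0,0,0,0,0,0.16,1],[0,0,0,0,0,0.07,1],[0,0,0,0,0,0.03,1],[0,0,0,0,0,0,1],[0,0,0,0,0,0,1],[0,0,0,0,0,0,0.45],[0,0,0,0,0,0,0.45],[0,0,0,0,0,0,0.45],[0,0,0,0,0,-0.2,0.45],[0,0,0,0,0,-0.3,0.45]],
  ],
)

```text
clock: 22.2
eef_pos: [613.2, -38.9, 88.6]
tool_rot: [-3.136, -0.002, 1.792]
force: [0.4, -0.0, 0.6]
width: 47.2
gripper_force: 0.0
```

step_arm(
  series=[
    [[0,0,0,0,0,-0.3,0.45],[0,0,0,0,0,0,0.45],[0,0,0,0,0,0,0.45]],
  ],
)

```text
clock: 22.5
eef_pos: [616.2, -39.2, 136.4]
tool_rot: [3.139, 0.0, 1.792]
force: [0.5, 0.1, 0.1]
width: 46.9
gripper_force: 0.0
```

```bash
cat > chk.py <<'E'
from hubs import *
from tgt import bx,by,bt
np.set_printoptions(precision=2,suppress=True)
p=cam("wrist")
for h in holes(p):
    v=onz(p,h[0],58)[:2]-[bx,by];print(h[1],np.round(h[0]),"bench54",h[2],"local",np.cos(bt)*v[0]+np.sin(bt)*v[1],np.cos(bt)*v[1]-np.sin(bt)*v[0])
E
python3 chk.py; python3 go.py 547 -420 130 1.79
```

```text
337 [324. 199.] bench54 [617.33 -39.86  54.  ] local 34.57062105432478 40.35355671368689
at [615.1 -38.9 134.9] [-3.141 -0.001  1.792] w 46.9 t 22.55 q [-0.26  0.71  0.46  1.7  -0.4   0.83  0.6 ]
turn [-0.0002 -0.0008  0.0029] shift [-2.3812 -0.9954  0.0327]
```

step_arm(
  series=[
    [[0,0,0,-0.267,-0.111,0,0.4],[0,0,0,-0.267,-0.111,0,0.4],[0,0,0,-0.267,-0.111,0,0.4],[0,0,0,-0.267,-0.111,0,0.4],[0,0,0,-0.267,-0.111,0,0.4],[0,0,0,-0.267,-0.111,0,0.4],[0,0,0,-0.267,-0.111,0,0.4],[0,0,0,-0.267,-0.111,0,0.4],[0,0,0,-0.267,-0.111,0,0.4],[0,0,0,0,0,0,0.4],[0,0,0,0,0,0,0.4],[0,0,0,0,0,0,0.4]],
  ],
)

```text
clock: 23.75
eef_pos: [548.4, -421.6, 133.3]
tool_rot: [-3.141, -0.004, 1.793]
force: [0.2, 0.2, 0.9]
width: 51.5
gripper_force: 0.0
```

```bash
python3 - <<'E'
from hubs import *
np.set_printoptions(precision=2,suppress=True)
p=cam("wrist")
for h in holes(p): print(h); need(h[2][0],h[2][1],8,1.79)
E
python3 - <<'E'
from hubs import *
np.set_printoptions(precision=1,suppress=True)
p=cam("wrist");q=cam("scene");r=cam("side")
for c in (p,q,r):
    for d in ctrl.recognise(c,"hub0"):
        u,v=map(int,d["centre"]);print(c["shot"],np.round(d["centre"]),round(d["score"],2),onz(c,d["centre"],25),c["img"][v-4:v+4,u-4:u+4].mean((0,1)))
g=cv2.cvtColor(p["img"],cv2.COLOR_RGB2GRAY)
n,l,st,c=cv2.connectedComponentsWithStats((g<85).astype(np.uint8))
for i in range(1,n):
    if 60<st[i][4]<3000: print(st[i],c[i],onz(p,c[i],54))
np.save("aimg.npy",p["img"])
E
```

```text
29 [321. 192.] 0.96 [ 547.4 -423.5   25. ] [212.4 211.5 208.9]
29 [109.  26.] 0.8 [ 361.3 -330.7   25. ] [120.8  26.9  24.5]
29 [200. 161.] 0.64 [ 440.6 -420.    25. ] [138.4  32.4  30.7]
30 [202. 210.] 0.93 [ 549.4 -425.2   25. ] [117.3 122.8 118.6]
30 [220. 187.] 0.85 [ 437.3 -417.5   25. ] [122.   12.5   9.6]
30 [286. 255.] 0.83 [ 642.9 -108.1   25. ] [117.8 122.9 118.9]
30 [312. 254.] 0.81 [619.3 -37.5  25. ] [120.9 126.3 122.2]
30 [254. 181.] 0.71 [ 382.4 -320.7   25. ] [150.1  11.5   6.9]
31 [294. 327.] 0.87 [ 345.1 -336.5   25. ] [141.1  20.9  18.3]
31 [348. 239.] 0.79 [646.9 -95.3  25. ] [150.2 151.3 148.5]
31 [344. 340.] 0.74 [ 428.8 -431.5   25. ] [138.8  20.6  17.7]
31 [329. 237.] 0.6 [603.6 -59.1  25. ] [172.  173.  170.2]
31 [281. 297.] 0.58 [ 362.8 -226.1   25. ] [171.1  22.2  17.7]
31 [383. 310.] 0.55 [ 564.7 -394.9   25. ] [108.6 108.1 106. ]
[ 54   0  28  29 641] [67.7 13.1] [ 352.3 -330.8   54. ]
[  76    0   63   48 1947] [109.7  22.1] [ 380.1 -330.1   54. ]
[117   0  39  70 556] [145.1  38. ] [ 404.1 -334.8   54. ]
[115  52  11  10  71] [120.   57.2] [ 387.7 -350.9   54. ]
[614  91  25  47 180] [624.9 115.3] [ 751.3 -309.    54. ]
[617 100  23  58 331] [632.4 132. ] [ 762.7 -318.8   54. ]
[195 126  44  55 225] [226.4 146.7] [ 468.5 -396.6   54. ]
[ 170  136   54   50 1111] [204.4 155.6] [ 453. -407.   54.]
[627 157  13  15  63] [634.2 164.1] [ 776.2 -340.6   54. ]
[169 161  23  23 388] [179.8 171.9] [ 435.9 -423.8   54. ]
[582 165  21  37 140] [590.6 185.8] [ 751.3 -364.1   54. ]
[309 199  21  19 276] [320.1 207. ] [ 548.  -427.9   54. ]
[553 226  20  35 110] [561.5 245.6] [ 751.4 -416.8   54. ]
[611 232  22  19  74] [621.3 242. ] [ 798.6 -402.8   54. ]
[ 600  281   40   89 1110] [626.4 331.8] [ 847.3 -483.9   54. ]
[579 289  38  43 428] [599.8 310.7] [ 812.7 -468.4   54. ]
```

step_arm(
  series=[
    [[0,0,0,-0.04,-0.01,0.27,0.4],[0,0,0,0,0,0.27,0.4],[0,0,0,0,0,0.17,0.4],[0,0,0,0,0,0.09,0.4],[0,0,0,0,0,0.035,0.4],[0,0,0,0,0,0,0.4],[0,0,0,0,0,0,1],[0,0,0,0,0,0,1],[0,0,0,0,0,0,1],[0,0,0,0,0,0,1],[0,0,0,0,0,0,1],[0,0,0,0,0,-0.2,1]],
  ],
)

```text
clock: 25.3
eef_pos: [546.0, -427.8, 37.0]
tool_rot: [-3.138, -0.006, 1.792]
force: [-0.1, -0.3, -1.9]
width: 29.9
gripper_force: 59.5
```

step_arm(
  series=[
    [[0,0,0,0,0,-0.3,1],[0,0,0,0,0,-0.33,1],[0,0,0,0.2,0.048,0,1],[0,0,0,0.28,0.068,0,1],[0,0,0,0.28,0.068,0,1],[0,0,0,0.28,0.068,0,1],[0,0,0,0.28,0.068,0,1],[0,0,0,0.28,0.068,0,1],[0,0,0,0.28,0.068,0,1],[0,0,0,0.2,0.048,0,1],[0,0,0,0.1,0.026,0,1],[0,0,0,0,0,0,1]],
  ],
)

```text
clock: 26.5
eef_pos: [554.3, -91.2, 134.4]
tool_rot: [3.141, -0.001, 1.796]
force: [1.6, -0.3, -1.5]
width: 30.1
gripper_force: 59.5
```

step_arm(
  series=[
    [[0,0,0,0,0,0,1],[0,0,0,0,0,0,1]],
  ],
)

```text
clock: 26.7
eef_pos: [553.9, -96.6, 134.6]
tool_rot: [3.141, 0.002, 1.788]
force: [-0.2, 0.2, -0.8]
width: 30.0
gripper_force: 59.5
```

```bash
python3 tgt.py -38 3 15
```

```text
at [553.9 -96.6 134.6] [3.141 0.002 1.788] w 30.0 t 26.7 q [-0.17  0.64  0.45  1.85 -0.4   0.74  0.72]
turn [ 0.0001  0.0024 -0.0058] shift [0.0352 0.012  0.7971]
```

step_arm(
  series=[
    [[0,0,0,0.025,0.008,0.25,1],[0,0,0,0,0,0.27,1],[0,0,0,0,0,0.17,1],[0,0,0,0,0,0.075,1],[0,0,0,0,0,0.03,1],[0,0,0,0,0,0,1],[0,0,0,0,0,0,1],[0,0,0,0,0,0,0.5],[0,0,0,0,0,0,0.5],[0,0,0,0,0,0,0.5],[0,0,0,0,0,-0.2,0.5],[0,0,0,0,0,-0.3,0.5]],
  ],
)

```text
clock: 27.9
eef_pos: [552.3, -89.3, 88.8]
tool_rot: [-3.136, -0.002, 1.792]
force: [0.3, 0.0, 0.1]
width: 42.7
gripper_force: 0.0
```

step_arm(
  series=[
    [[0,0,0,0,0,-0.33,0.5],[0,0,0,0,0,-0.33,0.5],[0,0,0,-0.33,0,-0.33,0.5],[0,0,0,-0.33,0,0,0.5],[0,0,0,0,0,0,0.5],[0,0,0,0,0,0,0.5],[0,0,0,0,0,0,0.5]],
  ],
)

```text
clock: 28.6
eef_pos: [572.5, -171.1, 223.7]
tool_rot: [-3.141, -0.002, 1.793]
force: [-0.2, 1.3, -1.0]
width: 42.7
gripper_force: 0.0
```

```bash
python3 chk.py
python3 - <<'E'
from h import *
from tgt import *
p=cam("wrist");q=cam("scene");print(ctrl.read_state()["eef_pos"])
np.save("bk.npy",p,allow_pickle=True);np.save("bs.npy",q,allow_pickle=True)
im=p["img"][:,:,::-1].copy()
for z,X in((45,[(90,80),(90,-80),(-90,-80),(-90,80)]),):
    cv2.polylines(im,[(proj(p,[(*loc(*x),z) for x in X])).round().astype(np.int32)],True,(0,0,255),1)
cv2.polylines(im,[proj(p,[(*loc(-117,y),83) for y in(-87,87)]).round().astype(np.int32)],False,(255,0,255),1)
b=q["img"][150:310,230:440,::-1]
cv2.imwrite("pics/e.png",np.hstack([cv2.resize(im,(480,300)),cv2.resize(b,(315,240)).copy() if 0 else cv2.resize(b,(315,300))]))
E
```

```text
238 [325.  89.] bench54 [555.48 -88.03  54.  ] local -36.36590820172817 5.621670940861925
[ 572.7957 -170.8457  223.8518]
```

View pics/e.png

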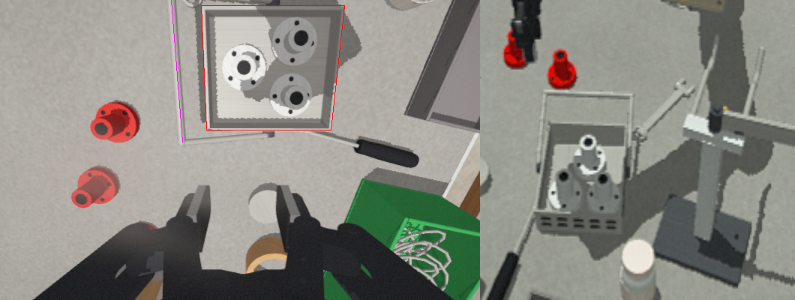

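All three hubs stand flat on the floor with the bail still folded, so stage 1 is met. A finger tilted outward under the bar is out of reach here. Instead I'll grip the bar and turn the tool along with the bail in two bites.

step_arm(
  series=[
    [[0,0,0,0.175,-0.177,0,0.5],[0,0,0,0.175,-0.177,0,0.5],[0,0,0,0.174,-0.176,0,0.5],[0,0,0,0,0,0.25,0.5],[0,0,0,0,0,0.25,0.5],[0,0,0,0,0,0.1,0.5],[0,0,0,0,0,0,0.5],[0,0,0,0,0,0,0.5]],
  ],
)

```text
clock: 29.55
eef_pos: [478.4, -113.1, 134.7]
tool_rot: [-3.142, 0.0, 1.792]
force: [0.6, -0.6, -0.2]
width: 42.4
gripper_force: 0.0
```

```bash
cat > arc.py <<'E'
import numpy as np,sys
def arc(a0,a1,psi0,n,L=37.):
    """rows gripping the bar, tool turning with the bail; tool x=local y, tool y=local x at psi=0"""
    rows=[]
    E=lambda a,ps:np.array([-125*np.cos(a)-L*np.sin(ps),125*np.sin(a)-L*np.cos(ps)])
    A=np.linspace(a0,a1,n+1)
    for i in range(n):
        p0,p1=psi0+A[i]-a0,psi0+A[i+1]-a0;d=E(A[i+1],p1)-E(A[i],p0);m=(p0+p1)/2
        ty=d@[np.cos(m),-np.sin(m)];tz=d@[-np.sin(m),-np.cos(m)]
        rows.append([round((p1-p0)/np.pi*4,3),0,0,0,round(ty/150,3),round(tz/150,3),1])
    return rows
if __name__=="__main__": print(arc(*map(float,sys.argv[1:4]),int(sys.argv[4])))
E
python3 tgt.py -117 0 46 1.793; python3 arc.py .35 .96 0 10
python3 - <<'E'
from h import *
from tgt import loc
p=cam("wrist");im=p["img"]
# bar edges: brightness profile along local x at z=83 for a few y
for y in(-50,50,65):
    xs=np.arange(-140,-95,1.);px=proj(p,[(*loc(x,y),83) for x in xs]);g=[int(im[int(round(v)),int(round(u))].mean()) if 0<=u<640 and 0<=v<400 else -1 for u,v in px];print(y,g)
E
```

```text
at [ 478.4 -113.1  134.7] [-3.142  0.     1.792] w 42.4 t 29.55 q [-0.14  0.56  0.46  2.04 -0.41  0.63  0.82]
turn [-0.0001  0.0002 -0.0007] shift [0.0114 0.0006 0.5911]
[[np.float64(0.078), 0, 0, 0, np.float64(0.002), np.float64(-0.048), 1], [np.float64(0.078), 0, 0, 0, np.float64(0.002), np.float64(-0.048), 1], [np.float64(0.078), 0, 0, 0, np.float64(0.002), np.float64(-0.048), 1], [np.float64(0.078), 0, 0, 0, np.float64(0.002), np.float64(-0.048), 1], [np.float64(0.078), 0, 0, 0, np.float64(0.002), np.float64(-0.048), 1], [np.float64(0.078), 0, 0, 0, np.float64(0.002), np.float64(-0.048), 1], [np.float64(0.078), 0, 0, 0, np.float64(0.002), np.float64(-0.048), 1], [np.float64(0.078), 0, 0, 0, np.float64(0.002), np.float64(-0.048), 1], [np.float64(0.078), 0, 0, 0, np.float64(0.002), np.float64(-0.048), 1], [np.float64(0.078), 0, 0, 0, np.float64(0.002), np.float64(-0.048), 1]]
-50 [169, 168, 169, 173, 172, 171, 171, 171, 176, 177, 176, 175, 172, 173, 172, 175, 177, 178, 164, 173, 182, 195, 197, 193, 184, 177, 166, 144, 162, 177, 179, 178, 176, 177, 178, 179, 178, 178, 176, 174, 174, 174, 174, 170, 174]
50 [179, 177, 177, 171, 169, 169, 169, 175, 175, 174, 154, 111, 113, 113, 115, 112, 112, 111, 124, 172, 180, 197, 208, 209, 196, 182, 171, 145, 121, 113, 111, 110, 111, 108, 110, 110, 110, 113, 115, 114, 111, 110, 105, 101, 97]
65 [177, 176, 176, 177, 179, 179, 177, 179, 182, 180, 177, 177, 174, 174, 174, 174, 177, 178, 167, 173, 183, 198, 207, 206, 196, 183, 173, 146, 163, 178, 156, 115, 111, 112, 108, 111, 108, 110, 109, 107, 106, 107, 112, 89, 54]
```

The bar spans local x from -122 to -113, exactly as predicted. Gripping it.

step_arm(
  series=[
    [[0,0,0,0.011,0,0.2,0.5],[0,0,0,0,0,0.2,0.5],[0,0,0,0,0,0.12,0.5],[0,0,0,0,0,0.07,0.5],[0,0,0,0,0,0,0.5],[0,0,0,0,0,0,0.8],[0,0,0,0,0,0,0.8],[0,0,0,0,0,0,1],[0,0,0,0,0,0,1],[0,0,0,0,0,0,1],[0,0,0,0,0,0,1]],
  ],
)

```text
clock: 30.7
eef_pos: [478.2, -111.8, 46.9]
tool_rot: [3.14, 0.0, 1.792]
force: [-0.3, 0.1, 5.3]
width: 7.9
gripper_force: 58.6
```

step_arm(
  series=[
    [[0.078,0,0,0,0.002,-0.048,1],[0.078,0,0,0,0.002,-0.048,1],[0.078,0,0,0,0.002,-0.048,1],[0.078,0,0,0,0.002,-0.048,1],[0.078,0,0,0,0.002,-0.048,1],[0,0,0,0,0,0,1],[0,0,0,0,0,0,1]],
  ],
)

```text
clock: 31.4
eef_pos: [484.6, -109.8, 81.1]
tool_rot: [-2.839, 0.0, 1.792]
force: [3.3, 1.5, -0.8]
width: 7.9
gripper_force: 59.6
```

```bash
cat > st.py <<'E'
from h import *
np.set_printoptions(precision=3,suppress=True)
from tgt import bx,by,bt
s=ctrl.read_state();R=Ro.from_euler("xyz",s["tool_rot"]);z=R.as_matrix()[:,2];e=np.array(s["eef_pos"])
B=Ro.from_euler("z",bt).inv();g=B.apply(e-37*z-[bx,by,0]);d=B.apply(z)
print("t",s["clock"],"eef",e.round(1),"grasp local",g.round(1),"psi",np.arctan2(-d[0],-d[2]).round(3),"bail a",np.arctan2(g[2]-40,-g[0]).round(3),"r",np.hypot(g[0],g[2]-40).round(1),"F",np.round(s["force"],1),"T",np.round(s["torque"],2),"w",round(s["width"],1),"q",np.round(s["qpos"],2))
E
python3 st.py
```

```text
t 31.4 eef [ 484.6 -109.8   81.1] grasp local [-99.2   0.1 116.4] psi 0.303 bail a 0.656 r 125.2 F [ 3.3  1.5 -0.8] T [ 0.34 -0.88 -0.03] w 7.9 q [-0.23  0.82  0.55  1.8  -0.33  0.93  0.68]
```

step_arm(
  series=[
    [[0.078,0,0,0,0.002,-0.048,1],[0.078,0,0,0,0.002,-0.048,1],[0.078,0,0,0,0.002,-0.048,1],[0.078,0,0,0,0.002,-0.048,1],[0.078,0,0,0,0.002,-0.048,1],[0.078,0,0,0,0.002,-0.048,1],[0,0,0,0,0,0,1],[0,0,0,0,0,0,1]],
  ],
)

```text
clock: 32.2
eef_pos: [503.1, -105.8, 118.5]
tool_rot: [-2.469, -0.001, 1.791]
force: [-0.3, 1.3, -1.2]
width: 7.5
gripper_force: 60.0
```

```bash
python3 st.py
```

```text
t 32.2 eef [ 503.1 -105.8  118.5] grasp local [-68.3  -0.2 147.4] psi 0.672 bail a 1.005 r 127.3 F [-0.3  1.3 -1.2] T [ 0.27 -0.74 -0.14] w 7.5 q [-0.25  1.02  0.59  1.39 -0.21  1.47  0.56]
```

step_arm(
  series=[
    [[0,0,0,0,0,0,0.5],[0,0,0,0,0,0,0.5],[0,0,0,0,0,0,0.5],[0,0,0,0,0,-0.25,0.5],[0,0,0,0,0,-0.25,0.5],[-0.171,0,0,0,0,0,0.5],[-0.171,0,0,0,0,0,0.5],[-0.171,0,0,0,0,0,0.5],[-0.171,0,0,0,0,0,0.5],[-0.172,0,0,0,0,0,0.5],[0,0,0,0,0,0,0.5],[0,0,0,0,0,0,0.5]],
  ],
)

```text
clock: 33.4
eef_pos: [548.7, -95.8, 178.6]
tool_rot: [-3.141, -0.001, 1.791]
force: [0.5, 0.3, 0.7]
width: 42.5
gripper_force: 0.0
```

```bash
python3 tgt.py -67 0 108.5 1.793
python3 - <<'E'
from h import *
from tgt import loc
# measure bail angle: search 'a' whose bar projection is brightest line, wrist view
for n in("wrist","side","scene"):
    p=cam(n);g=cv2.GaussianBlur(cv2.cvtColor(p["img"],cv2.COLOR_RGB2GRAY),(3,3),0).astype(float);out=[]
    for a in np.arange(.85,1.2,.02):
        P=lambda r,y:proj(p,[(*loc(-r*np.cos(a),yy),40+r*np.sin(a)) for yy in y]).round().astype(int)
        ys=np.r_[np.linspace(-80,-40,15),np.linspace(40,80,15)]
        f=lambda q:np.array([g[v,u] if 0<=u<640 and 0<=v<400 else np.nan for u,v in q])
        out.append((round(a,2),int(np.nanmean(f(P(125,ys))))))
    print(n,out)
E
```

```text
at [548.7 -95.8 178.6] [-3.141 -0.001  1.791] w 42.5 t 33.4 q [-0.23  0.59  0.55  1.82 -0.4   0.84  0.74]
turn [-0.0013 -0.0009 -0.0031] shift [ 0.0024 -0.1489  0.467 ]
wrist [(np.float64(0.85), 122), (np.float64(0.87), 131), (np.float64(0.89), 143), (np.float64(0.91), 169), (np.float64(0.93), 183), (np.float64(0.95), 179), (np.float64(0.97), 192), (np.float64(0.99), 196), (np.float64(1.01), 178), (np.float64(1.03), 149), (np.float64(1.05), 178), (np.float64(1.07), 185), (np.float64(1.09), 185), (np.float64(1.11), 186), (np.float64(1.13), 186), (np.float64(1.15), 185), (np.float64(1.17), 159), (np.float64(1.19), 151)]
side [(np.float64(0.85), 81), (np.float64(0.87), 83), (np.float64(0.89), 89), (np.float64(0.91), 95), (np.float64(0.93), 97), (np.float64(0.95), 96), (np.float64(0.97), 105), (np.float64(0.99), 128), (np.float64(1.01), 150), (np.float64(1.03), 146), (np.float64(1.05), 120), (np.float64(1.07), 98), (np.float64(1.09), 95), (np.float64(1.11), 102), (np.float64(1.13), 111), (np.float64(1.15), 115), (np.float64(1.17), 115), (np.float64(1.19), 115)]
scene [(np.float64(0.85), 145), (np.float64(0.87), 142), (np.float64(0.89), 140), (np.float64(0.91), 137), (np.float64(0.93), 137), (np.float64(0.95), 133), (np.float64(0.97), 128), (np.float64(0.99), 122), (np.float64(1.01), 117), (np.float64(1.03), 118), (np.float64(1.05), 119), (np.float64(1.07), 122), (np.float64(1.09), 128), (np.float64(1.11), 135), (np.float64(1.13), 141), (np.float64(1.15), 147), (np.float64(1.17), 153), (np.float64(1.19), 155)]
```

step_arm(
  series=[
    [[0,0,0,0,-0.149,0,0.5],[0,0,0,0,0,0,0.5],[0,0,0,0,0,0.2,0.5],[0,0,0,0,0,0.2,0.5],[0,0,0,0,0,0.067,0.5],[0,0,0,0,0,0,0.5],[0,0,0,0,0,0,0.8],[0,0,0,0,0,0,0.8],[0,0,0,0,0,0,1],[0,0,0,0,0,0,1],[0,0,0,0,0,0,1]],
  ],
)

```text
clock: 34.65
eef_pos: [527.6, -100.8, 108.7]
tool_rot: [-3.141, 0.0, 1.791]
force: [-2.0, -0.1, 6.9]
width: 7.9
gripper_force: 58.6
```

```bash
python3 st.py; python3 arc.py 1.0 1.58 0 9|cut -c1-150
```

```text
t 34.65 eef [ 527.6 -100.8  108.7] grasp local [-66.4  -0.6 145.7] psi 0.001 bail a 1.01 r 124.8 F [-2.  -0.1  6.9] T [-0.08  0.5  -0.06] w 7.9 q [-0.17  0.66  0.48  1.94 -0.48  0.66  0.82]
[[np.float64(0.082), 0, 0, 0, np.float64(0.029), np.float64(-0.029), 1], [np.float64(0.082), 0, 0, 0, np.float64(0.029), np.float64(-0.029), 1], [np.f
```

step_arm(
  series=[
    [[0.082,0,0,0,0.029,-0.029,1],[0.082,0,0,0,0.029,-0.029,1],[0.082,0,0,0,0.029,-0.029,1],[0.082,0,0,0,0.029,-0.029,1],[0.082,0,0,0,0.029,-0.029,1],[0.082,0,0,0,0.029,-0.029,1],[0.082,0,0,0,0.029,-0.029,1],[0,0,0,0,0,0,1],[0,0,0,0,0,0,1]],
  ],
)

```text
clock: 35.55
eef_pos: [562.0, -92.1, 130.1]
tool_rot: [-2.69, -0.001, 1.792]
force: [-1.2, -0.3, -8.2]
width: 7.7
gripper_force: 59.6
```

```bash
python3 st.py
```

```text
t 35.55 eef [562.  -92.1 130.1] grasp local [-14.7   0.2 163.4] psi 0.451 bail a 1.452 r 124.3 F [-1.2 -0.3 -8.2] T [ 0.22 -1.01  0.02] w 7.7 q [-0.25  0.93  0.59  1.4  -0.28  1.35  0.57]
```

step_arm(
  series=[
    [[0.082,0,0,0,0.029,-0.025,1],[0.082,0,0,0,0.029,-0.025,1],[0,0,0,0,0,0,1],[0,0,0,0,0,0,1],[0,0,0,0,0,0,1]],
  ],
)

```text
clock: 36.05
eef_pos: [572.6, -90.1, 133.9]
tool_rot: [-2.563, -0.001, 1.791]
force: [-0.9, -0.3, -7.0]
width: 7.5
gripper_force: 60.1
```

```bash
python3 st.py
```

```text
t 36.05 eef [572.6 -90.1 133.9] grasp local [  0.1  -0.2 164.8] psi 0.579 bail a 1.572 r 124.8 F [-0.9 -0.3 -7. ] T [ 0.3  -1.36 -0.06] w 7.5 q [-0.24  1.03  0.59  1.23 -0.25  1.54  0.54]
```

step_arm(
  series=[
    [[0,0,0,0,0,0.007,1],[0,0,0,0,0,0,0.5],[0,0,0,0,0,0,0.5],[0,0,0,0,0,0,0.5],[0,0,0,0,0,-0.25,0.5],[0,0,0,0,0,-0.25,0.5],[-0.184,0,0,0,0,0,0.5],[-0.184,0,0,0,0,0,0.5],[-0.184,0,0,0,0,0,0.5],[-0.185,0,0,0,0,0,0.5],[0,0,0,0,0,0,0.5],[0,0,0,0,0,0,0.5]],
  ],
)

```text
clock: 37.25
eef_pos: [611.8, -81.6, 197.1]
tool_rot: [-3.139, -0.001, 1.791]
force: [0.9, -0.1, -0.3]
width: 42.5
gripper_force: 0.0
```

```bash
python3 tgt.py 0 0 128 1.793
cat > bail.py <<'E'
from h import *
from tgt import bx,by,bt
import itertools
# grid over bail angle (bar+arms) and basket shift: edge-based score: bar brightness vs both sides
def score(p,a,dx=0,dy=0):
    g=cv2.cvtColor(p["img"],cv2.COLOR_RGB2GRAY).astype(float)
    ys=np.r_[np.linspace(-80,-30,20),np.linspace(30,80,20)];c,s=np.cos(bt),np.sin(bt)
    x,z=-125*np.cos(a)+dx,40+125*np.sin(a)
    q=proj(p,np.c_[bx+c*x-s*(ys+dy),by+s*x+c*(ys+dy),0*ys+z])
    t=(q[-1]-q[0])/np.linalg.norm(q[-1]-q[0]);n=np.array([-t[1],t[0]])
    w=5*p["fx"]/(np.array(p["R"])@[bx,by,z]+p["t"])[2]
    f=lambda o:np.array([g[int(round(v)),int(round(u))] if 0<=round(u)<640 and 0<=round(v)<400 else np.nan for u,v in q+n*o])
    return np.nanmean(np.abs(f(0)-f(2*w)))+np.nanmean(np.abs(f(0)-f(-2*w)))
if __name__=="__main__":
    for n in("wrist","side","scene"):
        p=cam(n);A=np.arange(1.3,1.75,.02);S=[score(p,a) for a in A];o=np.argsort(S)[::-1][:4];print(n,[(round(A[i],2),int(S[i])) for i in o])
E
python3 bail.py
```

```text
at [611.8 -81.6 197.1] [-3.139 -0.001  1.791] w 42.5 t 37.25 q [-0.25  0.66  0.57  1.64 -0.41  0.97  0.68]
turn [-0.0032 -0.0012 -0.003 ] shift [ 0.0028 -0.1331  0.4609]
wrist [(np.float64(1.46), 122), (np.float64(1.48), 118), (np.float64(1.52), 116), (np.float64(1.42), 101)]
side [(np.float64(1.48), 100), (np.float64(1.6), 95), (np.float64(1.58), 94), (np.float64(1.5), 89)]
scene [(np.float64(1.68), 98), (np.float64(1.58), 93), (np.float64(1.6), 90), (np.float64(1.64), 82)]
```

Run:
```python
from h import *
from tgt import loc
for n in("wrist","side"):
    p=cam(n);g=cv2.cvtColor(p["img"],cv2.COLOR_RGB2GRAY)
    for y in(-65,-50,50,65):
        A=np.arange(1.36,1.72,.015);px=proj(p,[(*loc(-125*np.cos(a),y),40+125*np.sin(a)) for a in A])
        print(n,y,[int(g[int(round(v)),int(round(u))]) if 0<=u<640 and 0<=v<400 else -1 for u,v in px])
```

```text
wrist -65 [50, 55, 44, 51, 49, 49, 46, 43, 62, 178, 176, 166, 185, 194, 191, 174, 152, 162, 182, 183, 176, 183, 180, 179]
wrist -50 [116, 128, 131, 115, 64, 58, 56, 56, 56, 54, 144, 166, 183, 195, 191, 175, 140, 129, 172, 176, 175, 175, 175, 177]
wrist 50 [231, 241, 180, 219, 239, 242, 243, 246, 241, 217, 238, 241, 177, 196, 209, 182, 165, 223, 220, 221, 233, 242, 241, 243]
wrist 65 [218, 219, 218, 218, 218, 219, 220, 220, 218, 217, 217, 218, 179, 195, 207, 183, 156, 197, 218, 217, 211, 241, 239, 244]
side -65 [79, 79, 76, 76, 87, 108, 111, 111, 124, 124, 95, 95, 136, 136, 153, 153, 158, 158, 135, 135, 152, 152, 156, 156]
side -50 [80, 79, 81, 81, 80, 78, 84, 84, 107, 107, 109, 103, 125, 125, 148, 170, 178, 178, 148, 148, 127, 127, 127, 127]
side 50 [82, 83, 74, 74, 79, 78, 76, 76, 142, 142, 117, 117, 131, 131, 154, 154, 162, 162, 149, 149, 147, 142, 139, 139]
side 65 [62, 82, 82, 123, 123, 109, 109, 73, 66, 66, 66, 92, 122, 141, 141, 159, 177, 151, 151, 148, 148, 139, 139, 140]
```

The bail is upright at about 1.567 rad (full upright is 1.57). Regripping with the tool vertical and lifting.

step_arm(
  series=[
    [[0,0,0,0.003,-0.133,0,0.5],[0,0,0,0,0,0,0.5],[0,0,0,0,0,0.2,0.5],[0,0,0,0,0,0.18,0.5],[0,0,0,0,0,0.08,0.5],[0,0,0,0,0,0,0.5],[0,0,0,0,0,0,0.8],[0,0,0,0,0,0,0.8],[0,0,0,0,0,0,1],[0,0,0,0,0,0,1],[0,0,0,0,0,0,1]],
  ],
)

```text
clock: 38.6
eef_pos: [592.5, -86.0, 127.8]
tool_rot: [-3.139, 0.0, 1.791]
force: [-3.5, -1.6, 6.4]
width: 7.9
gripper_force: 58.8
```

```bash
python3 st.py
```

```text
t 38.6 eef [592.5 -86.  127.8] grasp local [  0.3  -0.4 164.8] psi 0.002 bail a 1.573 r 124.8 F [-3.5 -1.6  6.4] T [-0.16  0.74  0.02] w 7.9 q [-0.22  0.71  0.52  1.75 -0.46  0.8   0.74]
```

step_arm(
  series=[
    [[0,0,0,0,0,-0.04,1],[0,0,0,0,0,-0.09,1],[0,0,0,0,0,-0.14,1],[0,0,0,0,0,-0.15,1],[0,0,0,0,0,-0.14,1],[0,0,0,0,0,-0.09,1],[0,0,0,0,0,-0.05,1],[0,0,0,0,0,0,1],[0,0,0,0,0,0,1]],
  ],
)

```text
clock: 39.5
eef_pos: [592.4, -84.9, 231.0]
tool_rot: [-3.138, -0.001, 1.792]
force: [-0.2, -0.2, -7.6]
width: 7.8
gripper_force: 58.7
```

```bash
python3 go.py 420 -86 233 1.504;python3 - <<'E'
from h import *
p=cam("scene");q=cam("side")
for c in(p,q):
    print([(np.round(d["centre"]),round(d["score"],2)) for d in ctrl.recognise(c,"basket")[:2]],proj(c,[592,-86,105+20]),proj(c,[592,-86,20]), [np.round(d["centre"]) for d in ctrl.recognise(c,"hub0")])
E
```

```text
at [592.4 -84.9 231. ] [-3.138 -0.001  1.792] w 7.8 t 39.5 q [-0.26  0.59  0.59  1.65 -0.37  1.02  0.67]
turn [-0.005  -0.0002  0.3668] shift [-0.084  -1.1465 -0.0134]
[(array([288., 213.]), 0.79)] [[297.17210391 219.67943616]] [[299.49266392 243.91699374]] [array([281., 220.]), array([253., 178.]), array([220., 187.]), array([312., 228.]), array([301., 209.])]
[(array([328., 218.]), 0.61), (array([421., 290.]), 0.18)] [[330.44398903 214.53109253]] [[330.17026123 244.21081467]] [array([283., 297.]), array([295., 329.]), array([329., 210.]), array([317., 220.]), array([343., 341.]), array([340., 217.])]
```

step_arm(
  series=[
    [[0,0,0.05,0,0,0,1],[0,0,0.09,0,0,0,1],[0,0,0.09,0,0,0,1],[0,0,0.087,0,0,0,1],[0,0,0.05,0,0,0,1],[0,0,0,0,0,0,1],[0,0,0,0,-0.06,0,1],[0,0,0,0,-0.11,0,1],[0,0,0,0,-0.15,0,1],[0,0,0,0,-0.16,0,1],[0,0,0,0,-0.16,0,1],[0,0,0,0,-0.16,0,1]],
  ],
)

```text
clock: 41.0
eef_pos: [471.5, -77.2, 232.2]
tool_rot: [-3.139, 0.0, 1.504]
force: [0.6, 1.1, -7.1]
width: 7.8
gripper_force: 58.7
```

step_arm(
  series=[
    [[0,0,0,0,-0.14,0,1],[0,0,0,0,-0.11,0,1],[0,0,0,0,-0.07,0,1],[0,0,0,0,-0.03,0,1],[0,0,0,0,0,0,1],[0,0,0,0,0,0,1]],
  ],
)

```text
clock: 41.6
eef_pos: [422.1, -73.9, 232.5]
tool_rot: [-3.141, 0.001, 1.504]
force: [0.5, -1.3, -7.0]
width: 7.6
gripper_force: 58.7
```

```bash
python3 go.py 420 169.4 233 1.504
```

```text
at [422.1 -73.9 232.5] [-3.141  0.001  1.504] w 7.6 t 41.6 q [-0.45  0.36  0.75  2.08 -0.33  0.82  0.43]
turn [-0.0006  0.0013  0.    ] shift [ 1.6172 -0.1221 -0.0033]
```

step_arm(
  series=[
    [[0,0,0,0.06,-0.01,0,1],[0,0,0,0.11,-0.01,0,1],[0,0,0,0.15,-0.012,0,1],[0,0,0,0.16,-0.012,0,1],[0,0,0,0.16,-0.012,0,1],[0,0,0,0.16,-0.012,0,1],[0,0,0,0.16,-0.012,0,1],[0,0,0,0.16,-0.012,0,1],[0,0,0,0.16,-0.012,0,1],[0,0,0,0.14,-0.01,0,1],[0,0,0,0.11,-0.008,0,1],[0,0,0,0.06,0,0,1]],
  ],
)

```text
clock: 42.8
eef_pos: [418.5, 168.1, 231.8]
tool_rot: [-3.139, 0.0, 1.507]
force: [0.0, 0.5, -7.7]
width: 7.9
gripper_force: 58.7
```

step_arm(
  series=[
    [[0,0,0,0.027,0,0,1],[0,0,0,0,0,0,1],[0,0,0,0,0,0,1]],
  ],
)

```text
clock: 43.1
eef_pos: [419.0, 168.5, 232.1]
tool_rot: [-3.139, 0.001, 1.502]
force: [-0.3, 0.3, -7.2]
width: 7.4
gripper_force: 58.7
```

```bash
python3 go.py 497.3 164.2 233 1.504
python3 - <<'E'
from h import *
np.set_printoptions(precision=1,suppress=True)
# verify stand location in wrist view: search stand x,y via prong tip/flat brightness
s=ctrl.read_state();p=cam("wrist");q=cam("scene");r=cam("side")
np.save("w3.npy",p,allow_pickle=True);np.save("s3.npy",q,allow_pickle=True);np.save("d3.npy",r,allow_pickle=True)
for c in(p,q,r): print([(np.round(d["centre"]),d["score"]) for d in ctrl.recognise(c,"bail_bar")[:2]],proj(c,np.array(s["eef_pos"])+[0,0,37]),proj(c,[420,170,270]))
c,t=np.cos(-.067),np.sin(-.067)
for X in((-39,-40,20),(-39,40,20),(30,-40,3),(30,40,3)): print(X,proj(p,[497.3+c*X[0]-t*X[1],164.2+t*X[0]+c*X[1],225+X[2]]))
E
```

```text
at [419.  168.5 232.1] [-3.139  0.001  1.502] w 7.4 t 43.1 q [-0.97  0.39  0.73  2.03 -0.35  0.85 -0.12]
turn [-0.003   0.0017 -0.002 ] shift [ 0.0061  0.5229 -0.0059]
[(array([317., 193.]), 0.6)] [[322.4 278.2]] [[324.5 276.2]]
[(array([412., 153.]), 0.79), (array([384., 256.]), 0.29)] [[406.7 155. ]] [[407.2 155.1]]
[(array([246., 164.]), 0.71), (array([422., 291.]), 0.22)] [[236.5 148.3]] [[236.7 147.7]]
(-39, -40, 20) [[393.8 316.5]]
(-39, 40, 20) [[404.2 176.6]]
(30, -40, 3) [[501.7 298.1]]
(30, 40, 3) [[526.4 168.8]]
```

Run:
```python
from h import *
p=np.load("w3.npy",allow_pickle=True).item();d=np.load("d3.npy",allow_pickle=True).item()
c,t=np.cos(-.067),np.sin(-.067)
W=lambda X:[497.3+c*X[0]-t*X[1],164.2+t*X[0]+c*X[1],225+X[2]]
def pr(p,L):
    g=cv2.cvtColor(p["img"],cv2.COLOR_RGB2GRAY);return [int(g[int(round(v)),int(round(u))]) if 0<=u<640 and 0<=v<400 else -1 for u,v in proj(p,[W(x) for x in L])]
for x in(50,70,90): print("y25..55 x",x,pr(p,[(x,y,3) for y in range(25,56,2)]))
print("neg y x40",pr(p,[(40,y,3) for y in range(-55,-24,2)]))
print("seat y",pr(p,[(0,y,-10) for y in range(25,56,2)]))
print("tip x -60..-20 y40",pr(p,[(x,40,20) for x in range(-60,-19,2)]))
for y in(40,-40): print("side tip x -60..-20",y,pr(d,[(x,y,17) for x in range(-60,-19,2)]), "seat z",pr(d,[(0,y,z) for z in range(-24,10,2)]))
```

```text
y25..55 x 50 [138, 138, 138, 137, 137, 134, 191, 206, 200, 179, 134, 185, 185, 185, 184, 187]
y25..55 x 70 [135, 136, 127, 134, 131, 141, 195, 203, 198, 175, 129, 177, 179, 181, 182, 180]
y25..55 x 90 [127, 131, 148, 183, 181, 177, 193, 201, 194, -1, -1, -1, -1, -1, -1, -1]
neg y x40 [186, 188, 182, 182, 183, 198, 204, 197, 180, 152, 116, 183, 182, 185, 183, 186]
seat y [118, 118, 119, 118, 116, 115, 114, 130, 175, 134, 125, 69, 114, 115, 114, 116]
tip x -60..-20 y40 [243, 235, 220, 215, 215, 215, 213, 213, 213, 211, 116, 126, 126, 120, 112, 117, 209, 202, 188, 190, 186]
side tip x -60..-20 40 [171, 142, 142, 129, 38, 38, 36, 36, 67, 102, 102, 107, 94, 94, 117, 117, 140, 148, 148, 144, 142] seat z [139, 142, 142, 144, 144, 99, 99, 88, 87, 87, 111, 111, 138, 138, 143, 140, 140]
side tip x -60..-20 -40 [107, 126, 144, 144, 143, 140, 140, 142, 127, 139, 172, 173, 173, 134, 128, 128, 139, 140, 139, 139, 139] seat z [141, 147, 147, 145, 145, 99, 126, 126, 172, 172, 156, 142, 142, 143, 143, 143, 139]
```

The prongs sit within about 1 mm of the model. Moving the bar over the seats.

step_arm(
  series=[
    [[0,0,0,0.006,0.05,0,1],[0,0,0,0,0.09,0,1],[0,0,0,0,0.11,0,1],[0,0,0,0,0.11,0,1],[0,0,0,0,0.09,0,1],[0,0,0,0,0.05,0,1],[0,0,0,0,0.023,0,1],[0,0,0,0,0,0,1],[0,0,0,0,0,0,1],[0,0,0,0,0,0,1]],
  ],
)

```text
clock: 44.4
eef_pos: [496.5, 165.4, 231.8]
tool_rot: [-3.138, 0.0, 1.504]
force: [0.4, -0.1, -6.9]
width: 7.7
gripper_force: 58.7
```

```bash
python3 go.py 497.3 164.2 188 1.504
```

```text
at [496.5 165.4 231.8] [-3.138  0.     1.504] w 7.7 t 44.4 q [-0.84  0.5   0.69  1.85 -0.39  0.93 -0.03]
turn [-0.0042  0.0005  0.0001] shift [-0.0076  0.0059  0.2923]
```

step_arm(
  series=[
    [[0,0,0,-0.006,0.006,0.04,1],[0,0,0,0,0,0.07,1],[0,0,0,0,0,0.07,1],[0,0,0,0,0,0.05,1],[0,0,0,0,0,0.03,1],[0,0,0,0,0,0.02,1],[0,0,0,0,0,0,1],[0,0,0,0,0,0,1]],
  ],
)

```text
clock: 45.2
eef_pos: [498.3, 164.2, 190.1]
tool_rot: [-3.14, 0.001, 1.504]
force: [0.5, -0.3, -6.8]
width: 7.3
gripper_force: 58.6
```

```bash
python3 go.py 497.3 164.2 188 1.504;python3 -c "
from h import *;print(ctrl.read_state()['force'])"
```

```text
at [498.3 164.2 190.1] [-3.14   0.001  1.504] w 7.3 t 45.2 q [-0.8   0.55  0.65  1.9  -0.44  0.84  0.02]
turn [-0.0022  0.0007 -0.0005] shift [-0.0002 -0.0067  0.0142]
[ 0.49060139 -0.30431037 -6.83386594]
```

Still carrying the full weight, about 2 mm above the seats. Easing it down.

step_arm(
  series=[
    [[0,0,0,0,0,0.01,1],[0,0,0,0,0,0.008,1],[0,0,0,0,0,0,1],[0,0,0,0,0,0,1]],
  ],
)

```text
clock: 45.6
eef_pos: [498.4, 164.3, 187.7]
tool_rot: [-3.14, 0.0, 1.504]
force: [-0.6, -0.2, -1.8]
width: 7.6
gripper_force: 59.3
```

step_arm(
  series=[
    [[0,0,0,0,0,0.004,1],[0,0,0,0,0,0,1],[0,0,0,0,0,0,0.6],[0,0,0,0,0,0,0.6],[0,0,0,0,0,0,0.6],[0,0,0,0,0,0,0.6],[0,0,0,0,0,-0.1,0.6],[0,0,0,0,0,-0.2,0.6],[0,0,0,0,0,-0.33,0.6],[0,0,0,0,0,-0.33,0.6],[0,0,0,0,0,0,0.6],[0,0,0,0,0,0,0.6]],
  ],
)

```text
clock: 46.8
eef_pos: [498.9, 164.4, 331.7]
tool_rot: [-3.141, -0.001, 1.504]
force: [0.2, 0.2, -1.5]
width: 34.0
gripper_force: 0.0
```

```bash
python3 go.py 620 300 320 1.504
python3 - <<'E'
from h import *
np.set_printoptions(precision=1,suppress=True)
c,t=np.cos(-.067),np.sin(-.067)
W=lambda X:[497.3+c*X[0]-t*X[1],164.2+t*X[0]+c*X[1],225+X[2]]
p=cam("wrist");q=cam("side");r=cam("scene")
g=cv2.cvtColor(p["img"],cv2.COLOR_RGB2GRAY)
for y in(-60,-20,20,60): print(y,"x-20..20",[int(g[int(round(v)),int(round(u))]) for u,v in proj(p,[W((x,y,0)) for x in range(-20,21,2)])])
for k in(q,r): print([np.round(d["centre"]) for d in ctrl.recognise(k,"hub0")],[np.round(d["centre"]) for d in ctrl.recognise(k,"basket")[:1]],"expect",proj(k,W((0,0,-145))))
# basket floor level: keeper blade direction from wrist
print([np.round(d["centre"]) for d in ctrl.recognise(p,"keeper_tip")],[W((130-155*np.cos(a),155*np.sin(a),28)) for a in(1.4,1.5)])
E
```

```text
at [498.9 164.4 331.7] [-3.141 -0.001  1.504] w 34.0 t 46.8 q [-0.89  0.4   0.76  1.7  -0.3   1.16 -0.12]
turn [-0.0003 -0.0012 -0.0002] shift [0.9556 0.7455 0.0777]
-60 x-20..20 [201, 189, 195, 203, 205, 185, 176, 182, 195, 168, 196, 194, 178, 158, 182, 181, 182, 180, 176, 177, 180]
-20 x-20..20 [114, 115, 114, 116, 114, 113, 114, 115, 111, 165, 191, 202, 181, 158, 218, 155, 153, 135, 117, 113, 113]
20 x-20..20 [246, 235, 74, 79, 224, 240, 241, 211, 194, 118, 123, 171, 181, 161, 131, 131, 127, 128, 127, 129, 216]
60 x-20..20 [216, 215, 216, 215, 215, 214, 215, 215, 217, 114, 122, 123, 121, 116, 239, 243, 157, 148, 174, 229, 229]
[array([344., 339.]), array([252., 198.]), array([266., 188.]), array([296., 325.]), array([280., 300.]), array([254., 248.])] [array([264., 193.])] expect [[265.2 197.1]]
[array([406., 236.]), array([283., 190.]), array([254., 180.]), array([399., 208.]), array([370., 226.])] [array([392., 206.])] expect [[392.7 224. ]]
[array([486., 107.]), array([223.,   0.]), array([511., 220.])] [[np.float64(610.9487665183088), np.float64(309.6623044296605), 253], [np.float64(626.419894895784), np.float64(310.495398133001), 253]]
```

The bar lies in the seats at about x = +2 mm and the fingers are clear. Next I'll shut the keeper from its outer side.

step_arm(
  series=[
    [[0,0,0,0,0,-0.05,1],[0,0,0,0.136,0.226,0,1],[0,0,0,0.136,0.226,0,1],[0,0,0,0.136,0.226,0,1],[0,0,0,0.135,0.225,0,1],[0,0,0,0.135,0.225,0,1],[0,0,0,0,0,0,1],[0,0,0,0,0,0,1]],
  ],
)

```text
clock: 48.0
eef_pos: [674.2, 254.0, 336.6]
tool_rot: [-3.138, 0.003, 1.504]
force: [-0.1, 0.2, 0.0]
width: 0.0
gripper_force: 0.0
```

```bash
python3 go.py 674.5 254.6 235 1.504
python3 - <<'E'
from h import *
np.set_printoptions(precision=3,suppress=True)
c,t=np.cos(-.067),np.sin(-.067)
W=lambda X:[497.3+c*X[0]-t*X[1],164.2+t*X[0]+c*X[1],225+X[2]]
for n in("wrist","scene"):
    p=cam(n);g=cv2.cvtColor(p["img"],cv2.COLOR_RGB2GRAY)
    for r in(90,120,145):
        A=np.arange(1.2,1.92,.03);print(n,r,[int(g[int(round(v)),int(round(u))]) if 0<=u<640 and 0<=v<400 else -1 for u,v in proj(p,[W((130-r*np.cos(a),r*np.sin(a),43)) for a in A])])
al=np.r_[np.linspace(1.95,.5,9),.38,.28,.2,.137];Q=np.array([W((130-110*np.cos(a),110*np.sin(a),0))[:2] for a in al]);D=np.diff(Q,axis=0)/150
for a,d in zip(al[1:],D): print(round(a,3),"tx %.3f ty %.3f"%(d@[.0667,.9978],d@[.9978,-.0667]))
E
```

```text
at [674.2 254.  336.6] [-3.138  0.003  1.504] w 0.0 t 48.0 q [-0.7   0.74  0.69  1.1  -0.44  1.45 -0.16]
turn [-0.0044  0.0032 -0.0006] shift [0.0044 0.0017 0.6775]
wrist 90 [168, 191, 166, 214, 214, 213, 214, 211, 206, 208, 121, 118, 104, 92, 90, 87, 142, 140, 141, 140, 138, 137, 131, 122]
wrist 120 [161, 160, 163, 75, 158, 248, 147, 194, 212, 214, 106, 103, 118, 72, 70, 120, 123, 112, 124, 71, 69, 68, 70, 68]
wrist 145 [116, 123, 119, 118, 115, 121, 119, 117, 187, 218, 107, 117, 186, 188, 138, 183, 189, 186, 186, 167, 120, 121, 166, 186]
scene 90 [104, 95, 95, 97, 89, 90, 110, 185, 180, 180, 103, 95, 98, 98, 96, 96, 97, 96, 92, 91, 91, 78, 67, 55]
scene 120 [81, 86, 85, 85, 82, 85, 85, 97, 185, 170, 87, 96, 101, 99, 94, 92, 102, 137, 158, 161, 154, 159, 158, 158]
scene 145 [83, 85, 86, 86, 87, 85, 82, 93, 170, 173, 87, 100, 100, 99, 100, 96, 90, 85, 85, 104, 160, 158, 158, 160]
1.769 tx 0.038 ty -0.127
1.588 tx 0.014 ty -0.132
1.406 tx -0.010 ty -0.132
1.225 tx -0.033 ty -0.128
1.044 tx -0.056 ty -0.120
0.862 tx -0.077 ty -0.108
0.681 tx -0.095 ty -0.093
0.5 tx -0.110 ty -0.074
0.38 tx -0.080 ty -0.037
0.28 tx -0.069 ty -0.024
0.2 tx -0.057 ty -0.014
0.137 tx -0.046 ty -0.008
```

The blade's bright top edge is at about 1.45 rad, so the finger is clear of it. Descending, then sweeping it shut.

step_arm(
  series=[
    [[0,0,0,0,0,0.25,1],[0,0,0,0,0,0.25,1],[0,0,0,0,0,0.178,1],[0,0,0,0,0,0,1],[0,0,0,0.038,-0.127,0,1],[0,0,0,0.014,-0.132,0,1],[0,0,0,-0.01,-0.132,0,1],[0,0,0,-0.033,-0.128,0,1],[0,0,0,-0.056,-0.12,0,1],[0,0,0,-0.077,-0.108,0,1],[0,0,0,-0.095,-0.093,0,1]],
  ],
)

```text
clock: 49.2
eef_pos: [545.9, 230.4, 239.2]
tool_rot: [3.14, -0.002, 1.505]
force: [1.2, 0.2, -0.4]
width: 0.1
gripper_force: 0.3
```

step_arm(
  series=[
    [[0,0,0,-0.11,-0.074,0,1],[0,0,0,-0.08,-0.037,0,1],[0,0,0,-0.069,-0.024,0,1],[0,0,0,-0.057,-0.014,0,1],[0,0,0,-0.046,-0.008,0,1],[0,0,0,0,0,0,1],[0,0,0,0,0,0,1],[0,0,0,0,0,0,1]],
  ],
)

```text
clock: 50.0
eef_pos: [519.3, 178.9, 236.7]
tool_rot: [-3.14, -0.001, 1.505]
force: [1.3, 4.6, 4.2]
width: 0.1
gripper_force: 2.7
```

```bash
cat > kp.py <<'E'
from h import *
c,t=np.cos(-.067),np.sin(-.067)
W=lambda X:[497.3+c*X[0]-t*X[1],164.2+t*X[0]+c*X[1],225+X[2]]
s=ctrl.read_state();print(s["clock"],np.round(s["eef_pos"],1),np.round(s["force"],1))
for n in("wrist","scene","side"):
    p=cam(n);g=cv2.cvtColor(p["img"],cv2.COLOR_RGB2GRAY)
    for r in(125,145):
        A=np.arange(-.3,.7,.04);print(n,r,[int(g[int(round(v)),int(round(u))]) if 0<=u<640 and 0<=v<400 else -1 for u,v in proj(p,[W((130-r*np.cos(a),r*np.sin(a),43)) for a in A])])
E
python3 kp.py
```

```text
50.0 [519.3 178.9 236.7] [1.3 4.6 4.2]
wrist 125 [39, 41, 39, 41, 41, 40, 40, 38, 42, 54, 112, 125, 138, 138, 138, 135, 218, 84, 137, 129, 132, 160, 75, 34, 130]
wrist 145 [34, 34, 42, 50, 53, 55, 53, 58, 56, 117, 122, 130, 132, 207, 212, 213, 234, 121, 123, 162, 235, 130, 126, 224, 83]
scene 125 [145, 138, 146, 151, 150, 153, 158, 18, 36, 23, 26, 27, 83, 78, 82, 77, 120, 87, 80, 82, 84, 84, 85, 84, 85]
scene 145 [155, 181, 132, 155, 153, 160, 32, 85, 81, 59, 41, 26, 85, 81, 110, 158, 81, 83, 84, 84, 87, 82, 89, 82, 80]
side 125 [109, 113, 112, 117, 115, 115, 116, 138, 159, 153, 153, 110, 156, 156, 127, 132, 132, 142, 117, 117, 110, 111, 36, 42, 37]
side 145 [114, 113, 114, 113, 117, 117, 112, 167, 158, 144, 143, 144, 140, 179, 166, 166, 157, 160, 161, 161, 160, 160, 165, 172, 128]
```

step_arm(
  series=[
    [[0,0,0,-0.02,0,0,1],[0,0,0,0,0,0,1],[0,0,0,0,0,0,1],[0,0,0,0,0,0,1]],
  ],
)

```text
clock: 50.55
eef_pos: [519.3, 178.8, 236.7]
tool_rot: [-3.141, -0.005, 1.507]
force: [1.2, 10.1, 3.3]
width: -0.1
gripper_force: 5.3
```

The finger did not move and the force rose from 4.6 to 10 N, so the blade is against its stop. Backing off to verify.

step_arm(
  series=[
    [[0,0,0,0.08,0,0,1],[0,0,0,0.07,0,0,1],[0,0,0,0,0,0,1],[0,0,0,0,0,-0.3,1],[0,0,0,0,0,-0.33,1],[0,0,0,0,0,-0.33,1],[0,0,0,0.33,0,0,1],[0,0,0,0.33,0,0,1],[0,0,0,0.33,0,0,1],[0,0,0,0,0,0,1],[0,0,0,0,0,0,1]],
  ],
)

```text
clock: 51.65
eef_pos: [530.0, 345.2, 378.9]
tool_rot: [-3.138, 0.004, 1.505]
force: [-0.1, -0.9, -0.3]
width: 0.1
gripper_force: 0.0
```

```bash
python3 kp.py
python3 - <<'E'
from h import *
from kp import W
np.set_printoptions(precision=1,suppress=True)
for n in("side","scene"):
    k=cam(n);print([np.round(d["centre"]) for d in ctrl.recognise(k,"hub0")],[np.round(d["centre"]) for d in ctrl.recognise(k,"basket")[:1]],"exp",proj(k,[W((0,0,-150)),W((34,-34,-115)),W((34,40,-115)),W((-36,5,-115))]).round().tolist())
E
```

```text
51.65 [530.  345.2 378.9] [-0.1 -0.9 -0.3]
wrist 125 [28, 36, 36, 40, 40, 42, 35, 39, 37, 38, 39, 36, 35, 34, 38, 42, 33, 37, 36, 41, 43, 42, 45, 42, 46]
wrist 145 [39, 39, 38, 41, 34, 40, 33, 35, 38, 43, 40, 41, 45, 37, 41, 42, 45, 40, 42, 46, 47, 49, 47, 138, 122]
scene 125 [144, 137, 149, 154, 152, 155, 152, 172, 125, 140, 154, 158, 151, 155, 159, 140, 161, 133, 152, 157, 155, 156, 156, 154, 155]
scene 145 [156, 182, 136, 156, 156, 154, 153, 181, 122, 159, 160, 77, 82, 79, 111, 162, 82, 86, 86, 88, 85, 84, 83, 87, 83]
side 125 [111, 111, 111, 115, 113, 114, 112, 134, 154, 140, 140, 142, 140, 140, 138, 114, 114, 148, 159, 159, 158, 156, 156, 158, 156]
side 145 [113, 111, 113, 111, 116, 114, 112, 165, 157, 140, 141, 142, 138, 178, 164, 164, 156, 157, 158, 158, 157, 159, 159, 159, 158]
51.8 [530.9 342.7 380.4] [-0.2 -0.5  0.1]
wrist 125 [35, 33, 38, 38, 35, 34, 35, 41, 42, 40, 37, 31, 35, 37, 39, 36, 37, 44, 37, 45, 44, 49, 47, 49, 49]
wrist 145 [34, 33, 36, 37, 41, 36, 36, 43, 39, 37, 39, 43, 43, 45, 45, 46, 39, 44, 43, 45, 52, 52, 55, 122, 123]
scene 125 [144, 137, 150, 155, 154, 1
[... 249 characters left out ...]
14, 112, 116, 112, 132, 150, 138, 138, 141, 141, 141, 138, 115, 115, 149, 160, 160, 158, 159, 157, 157, 156]
side 145 [111, 113, 114, 111, 116, 115, 112, 164, 156, 139, 141, 141, 137, 179, 164, 164, 155, 154, 157, 157, 157, 159, 158, 158, 159]
[array([294., 327.]), array([346., 341.]), array([281., 299.]), array([252., 199.]), array([270., 197.]), array([268., 191.]), array([270., 199.])] [array([263., 200.])] exp [[265.0, 198.0], [279.0, 192.0], [270.0, 181.0], [253.0, 191.0]]
[array([285., 188.]), array([406., 236.]), array([219., 188.]), array([398., 212.]), array([371., 226.]), array([255., 177.])] [array([410., 216.])] exp [[393.0, 225.0], [379.0, 222.0], [405.0, 229.0], [399.0, 208.0]]
```

The blade's top edge now reads about -0.02 rad, so the keeper is shut. The hubs are on the floor of a level basket, the bar is seated and the robot is clear.

```bash
python3 -c "
from cell import ctrl
print(ctrl.finish_job())"
```

```text
the job is handed in; nothing more can be done
None
```

I handed the job in at about 52 s: the three white hubs are in the basket, which hangs by its bail in the stand's seats with the keeper shut over the bar; my last checks agreed with this, but `finish_job()` returned no verdict.

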